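Load the accumulator pistons

ROBOT

A 6-joint arm with a two-finger parallel gripper is mounted at the origin on the work surface. World frame = base frame: x ahead of the robot, y to its left, z up, the work surface at z = 0. Lengths are in mm, angles in rad, forces in N, time in s.
With the tool pointing down it reaches from about 325 to 900 mm from the base axis. Payload 3.5 kg.
Tool frame: the origin (TCP) lies at the very end of the fingers, on their centre line; the grasp point (between the pads) lies 19 mm behind it; z points along the fingers, y is the direction in which the jaws open and shut (so a half turn about z gives the same grasp; the last joint's range is limited). The gripper opens to 85 mm and grips with 20 to 120 N. Pads are 22 mm wide; open, the fingers measure 114 mm over their backs; the gripper's body (76 mm by 85 mm) begins 54 mm behind the grasp point. The pads swing forward as they close: fully open they stand 13 mm farther back than shut.
Start: joints at [1.184, 0.276, -0.026, 1.268, 0, 1.467], TCP at [175.01, 599.994, 231.313] pointing down, gripper open.
Joint ranges: [-3.12, 3.12], [-0.85, 1.88], [-1.08, 1.24], [-1.95, 2.15], [-1.57, 1.53], [-3.14, 3.14]. Speed limits (rad/s): [2.57, 2.57, 3.14, 3.14, 3.14, 3.14].

INTERFACE

Orientations are given as a rotation vector (axis times angle).
In Python, from rig import * gives the robot as it stands.
- The arm moves only by the tool servo_tool, never from a script. Its argument "commands" is one flat list of numbers, 7 for each row, row after row: the closure, from 0 (fully open) to 1 (shut), then the shift along the tool's x, y, z in cm, then the turn, a rotation vector about the tool's x, y, z in degrees. A call has 1 to 12 rows; each row shifts and turns the commanded pose from where the row before left it, along the tool's axes as they then stand; what a row does not reach is not made up. A row lasts 1/10 s, in which the tool goes at most 50 mm and 8.59 degrees, less where a joint would pass 70% of its speed; a pose out of reach is approached as far as the arm can. A call is refused whole if a number of a shift passes 5 or a number of a turn 8.59, either way. A call with a gripper value outside its range is refused whole. The fingers move at their own pace and stop on an object; "grip_force" is the grip in N (left out, the last holds). Time passes only in rows, so rows that do not move let the fingers close. It gives the time, the measured TCP pose, the force and the opening at its end, in the units of the state.
- get_obs(): the state, without advancing time (a new reading comes with each control period).
- capture(name): name is "scene" or "top"; returns a dict with "pixels" (400x640x3 uint8, red, green, blue), "depth" (400x640 float32, mm along the optical axis (not along the pixel's ray), 0 where there is no reading), "intrinsics" (3x3 intrinsics, pixels), "cam_to_world" (4x4, takes a point from camera to world coordinates). Camera axes: x right, y up, looking along -z (the intrinsics and any distortion apply to the point x, -y, -z); pixel columns grow to the right and rows downward; lengths in mm; the calibration is good to about 2 mm. A picture is of the moment at which its call begins.
- sign_off(): hands the job in, once; it reports no verdict.
The state is a dict: "time_s": time; "joints": joint angles; "qvel": joint speeds; "effort": joint torques, N m; "tool_pos": TCP position; "eef_rot": TCP orientation; "contact_force": force on the tool from outside, world axes, zero at the start; "moment": the same for the moment, N m; "opening": finger opening in mm.
Only numpy, scipy, OpenCV 4.12 (cv2) and the standard library are available. Lean on these libraries where they do the work, as an engineer would, in place of code of your own. Each camera call takes 0.05 s, during which the arm holds its last target. There are 200 camera calls.

TASK

Use the orange pry tool's blade in the slot at the front of the block's hinged cover to lever the cover up, and swing it open until it stands upright. Slide every piston on the bench, foot first, into a bore of its own, fully home, then shut the cover down on the block. The pry tool must end lying flat with its handle on the blue mat; leave the other things on the bench where they are.

Things in the scene. Friction and masses are not known exactly. Their poses are not given: they have to be found in the camera images.
- block: aluminium accumulator block, fixed to the bench, 150 mm (its x) by 190 mm (its y) by 44 mm tall; origin at the centre of its underside; the hinged cover's pry slot is on its -x side, the hinge on its +x side; four bores in a row along its y at x = 0, 42 mm apart
- block_hole0 (a point): mouth of one of the four bores in the block's top face: 35.2 mm across with a 2 mm chamfer, 30 mm deep, flat bottom; the point is its centre at the block's top face (44 mm above the table); z up
- block_hole1 (a point): mouth of one of the four bores in the block's top face: 35.2 mm across with a 2 mm chamfer, 30 mm deep, flat bottom; the point is its centre at the block's top face (44 mm above the table); z up
- block_hole2 (a point): mouth of one of the four bores in the block's top face: 35.2 mm across with a 2 mm chamfer, 30 mm deep, flat bottom; the point is its centre at the block's top face (44 mm above the table); z up
- block_hole3 (a point): mouth of one of the four bores in the block's top face: 35.2 mm across with a 2 mm chamfer, 30 mm deep, flat bottom; the point is its centre at the block's top face (44 mm above the table); z up
- cover (a joint): hinged cover over the bores: a hood of clear plastic with an orange front wall and a dark strip along the hinge, open below, 130 mm from hinge to front, 176 mm wide, 48 mm tall outside, walls 4 mm, 120 g; angle in rad, 0 = shut on the block, grows as its front rises, about 1.57 = upright, stop at 1.9; the hinge is stiff (0.16 N m), so it stays where it is left, and 2 to 3 N at its front moves it
- cover_hinge (a point): middle of the cover's hinge line, 65 mm behind the bores (block +x) at the height of the block's top face; the hinge line runs along the block's y; same axes as the block
- cover_lip (a point): middle of the upper edge of the pry slot in the cover's orange front wall: the slot is 60 mm wide and 8 mm high, between the block's top face and this edge, and open into the hollow of the hood; the point is 128 mm from the hinge and moves with the cover; its axes are the cover's: x from front to hinge, z towards the cover's top plate. The inner face of the top plate is 44 mm and its outer face 48 mm above the hinge line (cover shut), the slot edge 8 mm
- pry_mid (a point): pry tool: orange handle, a bar 100 mm long, 20 mm wide, 26 mm tall, with a thin straight steel blade 14 mm wide and 3 mm thick that sticks out 90 mm from the handle's end at half its height, 90 g in all; the point is the centre of the handle; x points along the tool towards the blade's tip, z up as it lies; it balances about 12 mm from here towards the blade
- pry_tip (a point): tip of the pry tool's blade, 140 mm along the tool's x from the handle's centre, at half the blade's thickness; axes as the tool's
- mat: blue tool mat fixed on the bench, 240 mm (its x) by 100 mm (its y), 3 mm thick; origin at the centre of its underside
- piston1_mid (a point): accumulator piston standing on the bench, may be absent (None): steel body 34 mm across and 30 mm tall with two black seal rings and a 1.5 mm chamfer at its foot, and on top a copper stem 14 mm across and 36 mm tall (66 mm in all, 65 to 105 g, bottom-heavy); the point is on its axis half-way up, 33 mm above its foot and 3 mm above the shoulder where the stem begins; z is its axis, from foot to stem; grip it by the stem
- piston2_mid (a point): accumulator piston standing on the bench, may be absent (None): steel body 34 mm across and 30 mm tall with two black seal rings and a 1.5 mm chamfer at its foot, and on top a copper stem 14 mm across and 36 mm tall (66 mm in all, 65 to 105 g, bottom-heavy); the point is on its axis half-way up, 33 mm above its foot and 3 mm above the shoulder where the stem begins; z is its axis, from foot to stem; grip it by the stem
- piston3_mid (a point): accumulator piston standing on the bench, may be absent (None): steel body 34 mm across and 30 mm tall with two black seal rings and a 1.5 mm chamfer at its foot, and on top a copper stem 14 mm across and 36 mm tall (66 mm in all, 65 to 105 g, bottom-heavy); the point is on its axis half-way up, 33 mm above its foot and 3 mm above the shoulder where the stem begins; z is its axis, from foot to stem; grip it by the stem
- piston4_mid (a point): accumulator piston standing on the bench, may be absent (None): steel body 34 mm across and 30 mm tall with two black seal rings and a 1.5 mm chamfer at its foot, and on top a copper stem 14 mm across and 36 mm tall (66 mm in all, 65 to 105 g, bottom-heavy); the point is on its axis half-way up, 33 mm above its foot and 3 mm above the shoulder where the stem begins; z is its axis, from foot to stem; grip it by the stem
- bearing: bystander: steel bearing ring 60 mm across, 16 mm tall, flat on the bench; origin at the centre of its underside
- snapring: bystander: dark thin ring 90 mm across, 6 mm tall, flat on the bench; origin at the centre of its underside
- driver: bystander: screwdriver with orange round handle lying on the bench, about 200 mm long; origin under its middle
- jar: bystander: jar with a black cap, 60 mm across, 75 mm tall; origin at the centre of its underside
- wrench: bystander: steel wrench lying on the bench, about 180 mm long; origin under its middle
- drum: bystander: heavy dark steel drum ring 140 mm across, 45 mm tall; origin at the centre of its underside
- can: bystander: red can, 66 mm across, 110 mm tall, upright; origin at the centre of its underside

How it is judged (in metres and radians):
On the way, in this order (a step that is already met when the one before it is completed fails the run):
1. the cover is levered up by the pry tool (value of joint cover above 0.2 rad and contact force between pry and cover above 0.2 N), for 0.1 s.
2. the cover stands open (value of joint cover above 1.3 rad), for 0.2 s.
3. every piston is fully home in a bore with the cover still open (value of joint cover above 0.6 rad and z of piston1_mid in the frame of block between 0.043 and 0.0505 m and angle between each of piston1_mid, piston2_mid, piston3_mid, piston4_mid's own z axis and vertical below 0.08 rad and (horizontal distance between piston1_mid and block_hole0 below 0.004 m or horizontal distance between piston1_mid and block_hole1 below 0.004 m or horizontal distance between piston1_mid and block_hole2 below 0.004 m or horizontal distance between piston1_mid and block_hole3 below 0.004 m) and z of piston2_mid in the frame of block between 0.043 and 0.0505 m and (horizontal distance between piston2_mid and block_hole0 below 0.004 m or horizontal distance between piston2_mid and block_hole1 below 0.004 m or horizontal distance between piston2_mid and block_hole2 below 0.004 m or horizontal distance between piston2_mid and block_hole3 below 0.004 m) and z of piston3_mid in the frame of block between 0.043 and 0.0505 m and (horizontal distance between piston3_mid and block_hole0 below 0.004 m or horizontal distance between piston3_mid and block_hole1 below 0.004 m or horizontal distance between piston3_mid and block_hole2 below 0.004 m or horizontal distance between piston3_mid and block_hole3 below 0.004 m) and z of piston4_mid in the frame of block between 0.043 and 0.0505 m and (horizontal distance between piston4_mid and block_hole0 below 0.004 m or horizontal distance between piston4_mid and block_hole1 below 0.004 m or horizontal distance between piston4_mid and block_hole2 below 0.004 m or horizontal distance between piston4_mid and block_hole3 below 0.004 m)), for 0.2 s.
4. the cover is shut (value of joint cover below 0.06 rad), for 0.2 s.
At the end, for the whole second after the job is handed in: The cover is shut (within 0.06 rad), every piston present is upright in a bore and within 3.5 mm of its bottom, and the pry tool lies flat with the centre of its handle on the blue mat (value of joint cover below 0.06 rad and z of piston1_mid in the frame of block between 0.043 and 0.0505 m and angle between each of piston1_mid, piston2_mid, piston3_mid, piston4_mid's own z axis and vertical below 0.08 rad and (horizontal distance between piston1_mid and block_hole0 below 0.004 m or horizontal distance between piston1_mid and block_hole1 below 0.004 m or horizontal distance between piston1_mid and block_hole2 below 0.004 m or horizontal distance between piston1_mid and block_hole3 below 0.004 m) and z of piston2_mid in the frame of block between 0.043 and 0.0505 m and (horizontal distance between piston2_mid and block_hole0 below 0.004 m or horizontal distance between piston2_mid and block_hole1 below 0.004 m or horizontal distance between piston2_mid and block_hole2 below 0.004 m or horizontal distance between piston2_mid and block_hole3 below 0.004 m) and z of piston3_mid in the frame of block between 0.043 and 0.0505 m and (horizontal distance between piston3_mid and block_hole0 below 0.004 m or horizontal distance between piston3_mid and block_hole1 below 0.004 m or horizontal distance between piston3_mid and block_hole2 below 0.004 m or horizontal distance between piston3_mid and block_hole3 below 0.004 m) and z of piston4_mid in the frame of block between 0.043 and 0.0505 m and (horizontal distance between piston4_mid and block_hole0 below 0.004 m or horizontal distance between piston4_mid and block_hole1 below 0.004 m or horizontal distance between piston4_mid and block_hole2 below 0.004 m or horizontal distance between piston4_mid and block_hole3 below 0.004 m) and x of pry_mid in the frame of mat between -0.11 and 0.11 m and y of pry_mid in the frame of mat between -0.045 and 0.045 m and height (world z) of pry_mid below 0.022 m and angle between pry_mid's own x axis and vertical between 1.42 and 1.72 rad); the robot touches nothing.
It fails at once if a bystander is moved more than 40 mm (distance of any of bearing, snapring, driver, jar, wrench, drum, can from where it was at the start of the episode above 0.04 m).
Of piston1, piston2, piston3, piston4 only 2 to 4 are there at a start; the rules pass over those that are not, and their reading is None.
At some moment in a run one of pry, piston1, piston2, piston3, piston4 may be knocked a few centimetres aside while the robot is not near it.
It also fails if it takes over 210 s, if anything falls off the work surface, if the arm or the gripper's body presses on something with over 40 N, if the wrist force passes 120 N, or if a joint passes its speed limit or range.

## Working session

There is one attempt and no reset: what is moved stays moved. The work goes in short steps, Python scripts to look and compute and a tool call to move; the robot and the scene stay as the last step left them, time stands still between calls to the robot, and variables do not carry over. Pictures are saved under pics/ and viewed, about 12 in all and at most 16, crops included, and the job is handed in when it is done.

Besides the shell and the picture viewer there is one more tool, called after "Call:" in YAML: its name, and indented under it one key for each argument. servo_tool: Moves the arm, as the interface text tells. Its arguments: {"type":"object","properties":{"commands":{"type":"array"},"grip_force":{"type":"number"}},"required":["commands"]}

```bash
ls; mkdir -p pics
python3 - <<'E'
from rig import *
import cv2,numpy as np
for n in("scene","top"):
    c=capture(n); cv2.imwrite(f"pics/{n}0.png",c["pixels"][:,:,::-1]); np.savez(f"{n}0.npz",**c)
    print(n,c["intrinsics"],c["cam_to_world"])
print(get_obs())
E
```

```text
pics
scene [[418.67000482   0.         314.9598485 ]
 [  0.         418.67000482 198.20931421]
 [  0.           0.           1.        ]] [[-4.96223190e-01 -7.59035867e-01  4.21458301e-01  9.96204702e+02]
 [ 8.68180388e-01 -4.31009485e-01  2.45954543e-01  2.06494650e+02]
 [-5.03579436e-03  4.87950179e-01  8.72856955e-01  1.04419000e+03]
 [ 0.00000000e+00  0.00000000e+00  0.00000000e+00  1.00000000e+00]]
top [[384.29029297   0.         328.33206318]
 [  0.         384.29029297 197.84509411]
 [  0.           0.           1.        ]] [[-2.64888846e-02  9.93501560e-01 -1.10693223e-01  3.72894584e+02]
 [-9.99635710e-01 -2.57523416e-02  8.07857399e-03 -3.92228156e+01]
 [ 5.17546616e-03  1.10866891e-01  9.93821788e-01  1.24343128e+03]
 [ 0.00000000e+00  0.00000000e+00  0.00000000e+00  1.00000000e+00]]
{'time_s': 0.1, 'joints': array([ 1.18358476e+00,  2.77066950e-01, -2.77357922e-02,  1.26803341e+00,
       -2.82327013e-05,  1.46735652e+00]), 'qvel': array([-1.99328900e-03, -1.31002353e-03,  2.43734991e-03, -1.13622510e-04,
        2.12166924e-05,  2.25933484e-04]), 'effort': array([-7.91323419e-04, -4.46707249e+01,  2.96128553e+01,  8.47407180e-03,
       -1.54326717e-04, -1.12123026e-06]), 'tool_pos': array([174.7566907 , 599.32661155, 230.26906723]), 'eef_rot': array([-0.4441871 , -3.10955817,  0.00311852]), 'contact_force': array([ 0.26576153, -0.54830969, -1.19026967]), 'moment': array([ 0.02481675, -0.00634673,  0.04112874]), 'opening': 85.38408302888136}
```

View pics/scene0.png

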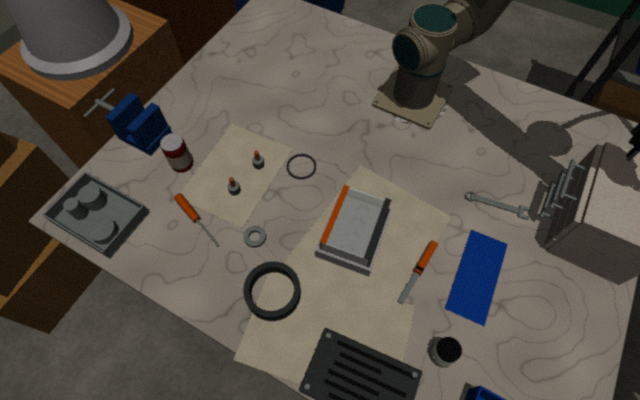

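View pics/top0.png

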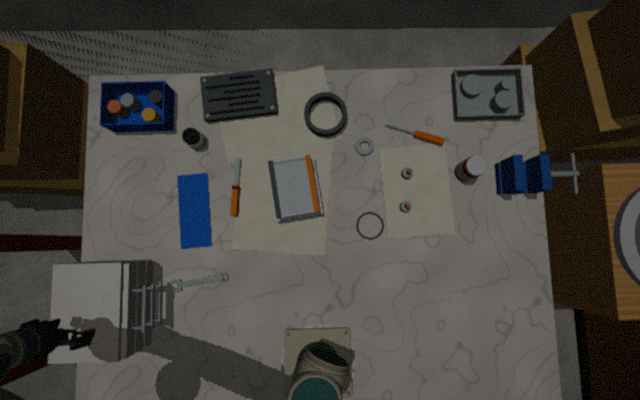

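Two pistons are standing on the bench, at about (407,173) and (405,207) in the top view. The cover's orange front faces right, towards -y. The pry tool is at (237,190) with its blade pointing away from the robot, and the mat is at (195,210). Next I'll measure them.

```bash
cat > h.py <<'E'
import numpy as np,cv2
from scipy.spatial.transform import Rotation as R
def world(c):
    K=c["intrinsics"];T=c["cam_to_world"];d=c["depth"].astype(float)
    v,u=np.mgrid[:d.shape[0],:d.shape[1]]
    P=np.stack([(u-K[0,2])/K[0,0]*d,-(v-K[1,2])/K[1,1]*d,-d],-1)
    W=P@T[:3,:3].T+T[:3,3]; W[d<=0]=np.nan
    return W
def load(n): return dict(np.load(n))
def box(m,W):
    q=W[m][:,:2].astype(np.float32); q=q[np.isfinite(q[:,0])]
    (cx,cy),s,a=cv2.minAreaRect(q); return np.round([cx,cy,*s,a],1)
def cols(c):
    H=cv2.cvtColor(c["pixels"],cv2.COLOR_RGB2HSV).astype(int)
    return (H[...,0]<14)&(H[...,1]>140)&(H[...,2]>70),(H[...,0]>105)&(H[...,0]<125)&(H[...,1]>150)
E
python3 - <<'E'
from h import *
for n in("scene0.npz","top0.npz"):
    c=load(n);W=world(c);o,b=cols(c);print(n)
    for nm,m in(("or",o),("bl",b)):
        k,l,s,ce=cv2.connectedComponentsWithStats(m.astype(np.uint8))
        for i in range(1,k):
            if s[i,4]>12 :
                q=W[l==i];q=q[np.isfinite(q[:,0])]
                if len(q)>5 and np.median(q[:,0])>100:print(nm,ce[i].round(),s[i,4],box(l==i,W),np.nanpercentile(q[:,2],[5,50,95]).round(1))
    # tall things
    ok=(W[...,0]>200)&(W[...,0]<900)&(W[...,1]<450)&(W[...,1]>-420)&(W[...,2]>14)&(W[...,2]<130)
    k,l,s,ce=cv2.connectedComponentsWithStats(ok.astype(np.uint8))
    for i in range(1,k):
        if s[i,4]>15:
            q=W[l==i];z=q[:,2];t=q[z>np.percentile(z,90)-4]
            print("tall",ce[i].round(),s[i,4],box(l==i,W),np.percentile(z,[50,98]).round(1),"top",t.mean(0).round(1))
    print("bench z",np.nanmedian(W[(W[...,0]>300)&(W[...,0]<800)&(abs(W[...,1])<400)][:,2]))
E
```

```text
scene0.npz
or [334. 214.] 363 [523.8  -1.6 231.7  21.2  10.5] [91.2 94.2 97. ]
or [186. 207.] 260 [ 698.9 -383.6  110.8   25.3   70.2] [16.9 24.4 28. ]
or [427. 254.] 228 [497.1 255.4  20.3  98.3  86.3] [23.  26.8 30. ]
or [418. 271.] 19 [558.  251.3  16.3   6.2  84.7] [23.  25.8 28.8]
bl [138. 123.] 2060 [ 512.2 -780.6  420.   135.2   68.5] [ 27.2  93.5 122.3]
bl [476. 277.] 3364 [483.1 388.7 240.5  98.1   4.1] [0.5 3.7 6.8]
bl [481. 394.] 332 [756.2 480.2  24.6  62.1  29.8] [11.  62.1 81.7]
tall [257. 160.] 143 [ 479.8 -289.6   31.6   32.7   49.5] [31.2 69.2] top [ 478.8 -291.2   65.6]
tall [233. 186.] 147 [ 588.1 -300.2   29.3   32.4   56.6] [31.2 68.5] top [ 587.  -301.8   66.5]
tall [354. 230.] 4342 [543.4  59.6 192.4 149.9   8. ] [ 92.4 100.2] top [544.4  63.2  95.2]
tall [190. 212.] 328 [ 720.7 -330.4  194.3   24.8   70.1] [23.2 28.9] top [ 703.3 -378.8   25.7]
tall [254. 236.] 229 [ 680.7 -168.8   57.    58.    18.7] [17.  21.1] top [ 679.2 -168.2   17.8]
tall [419. 268.] 436 [557.1 250.7  20.  191.4  86. ] [25.  30.5] top [514.3 253.5  27.2]
tall [271. 290.] 1313 [785.8 -43.
[... 1005 characters left out ...]
19.2]
tall [428. 137.] 211 [ 704.3 -376.4  101.7   27.3   69.9] [23.4 30.1] top [ 701.8 -381.1   26.3]
tall [364. 145.] 137 [ 678.4 -171.6   56.    57.    88.9] [16.8 21.5] top [ 680.6 -171.5   17.7]
tall [294. 187.] 2924 [542.2  57.4 190.6 149.9   8. ] [91.9 99.8] top [538.4  60.6  95.2]
tall [237. 171.] 30 [604.5 245.2  12.6  39.2  83.4] [15.5 19.4] top [603.  244.4  16.2]
tall [407. 172.] 97 [ 5.85e+02 -3.04e+02  3.23e+01  3.13e+01  4.00e-01] [31.7 68. ] top [ 585.6 -304.2   65. ]
tall [234. 198.] 236 [520.1 250.7  21.4 117.2  86.5] [24.7 29.6] top [511.1 251.   26.5]
tall [405. 206.] 99 [ 477.2 -293.1   31.3   32.5   39.8] [31.6 70. ] top [ 476.9 -293.8   66.7]
bench z 1.0526490836203948
```

Both cameras agree to within about 3 mm, and sizes and heights match the spec:

| Item | Position |
|---|---|
| Block | (543, 58.5), block x axis at yaw 98° |
| Pry handle | (511, 252), axis at -4° |
| Pistons | (586, -303) and (478, -292) |
| Mat | (483, 387) |

I'll add a planner for the moves and go.

```bash
cat >> h.py <<'E'
def rot(yaw_y,pitch=0): # tool down, jaw axis (tool y) at yaw_y deg
    a=np.radians(yaw_y); y=np.array([np.cos(a),np.sin(a),0]); z=np.array([0,0,-1.]); x=np.cross(y,z)
    return R.from_matrix(np.stack([x,y,z],1))
def plan(obs,pts,g,step=45,ang=8.4):
    """pts: list of (x,y,z,yaw_y[,step]); prints rows from measured pose"""
    p=np.array(obs["tool_pos"]);r=R.from_rotvec(obs["eef_rot"])
    for t in pts:
        q=np.array(t[:3],float);rg=rot(t[3]);st=t[4] if len(t)>4 else step
        dv=(r.inv()*rg).as_rotvec(degrees=True)
        n=max(1,int(np.ceil(max(np.linalg.norm(q-p)/st,np.linalg.norm(dv)/ang))))
        d=(q-p)/n; out=[]
        for i in range(n):
            s=r.inv().apply(d)/10
            out.append([g,*s.round(2),*(dv/n).round(2)])
            r=r*R.from_rotvec(dv/n,degrees=True)
        p=q; print(n,"rows to",t); 
        for o in out: print(*[f"{float(v):g}" for v in o],sep=",",end=",\n")
BL=np.array([543,58.5]); A=np.radians(98.); bx=np.array([np.cos(A),np.sin(A)]); by=np.array([-bx[1],bx[0]])
def blk(x,y,z): return (*(BL+x*bx+y*by),z)
E
python3 - <<'E'
from h import *; from rig import *
plan(get_obs(),[(531,250.5,110,86),(531,250.5,4,86,35)],0)
E
```

```text
12 rows to (531, 250.5, 110, 86)
0,-3.66,-1.96,1.01,-0.01,-0,-1.02,
0,-3.63,-2.02,1.01,-0.01,-0,-1.02,
0,-3.59,-2.09,1.01,-0.01,-0,-1.02,
0,-3.55,-2.15,1,-0.01,-0,-1.02,
0,-3.52,-2.21,1,-0.01,-0,-1.02,
0,-3.47,-2.28,1,-0.01,-0,-1.02,
0,-3.43,-2.34,1,-0.01,-0,-1.02,
0,-3.39,-2.4,1,-0.01,-0,-1.02,
0,-3.35,-2.46,1,-0.01,-0,-1.02,
0,-3.3,-2.52,1,-0.01,-0,-1.02,
0,-3.26,-2.58,1,-0.01,-0,-1.02,
0,-3.21,-2.64,1,-0.01,-0,-1.02,
4 rows to (531, 250.5, 4, 86, 35)
0,0,-0,2.65,0,0,-0,
0,0,-0,2.65,0,0,-0,
0,0,-0,2.65,0,0,-0,
0,0,-0,2.65,0,0,-0,
```

Call:
servo_tool:
  commands: [0,-3.66,-1.96,1,0,0,-1,0,-3.63,-2.02,1,0,0,-1,0,-3.59,-2.09,1,0,0,-1,0,-3.55,-2.15,1,0,0,-1,0,-3.52,-2.21,1,0,0,-1,0,-3.47,-2.28,1,0,0,-1,0,-3.43,-2.34,1,0,0,-1,0,-3.39,-2.4,1,0,0,-1,0,-3.35,-2.46,1,0,0,-1,0,-3.3,-2.52,1,0,0,-1,0,-3.26,-2.58,1,0,0,-1,0,-3.21,-2.64,1,0,0,-1]

```text
time_s: 1.3
tool_pos: [531.1, 249.0, 110.5]
eef_rot: [-0.116, -3.139, 0.0]
contact_force: [1.4, 0.7, -0.5]
opening: 85.6
```

Run:
```python
from h import *; from rig import *
c=capture("scene"); W=world(c); m=cols(c)[0]&(abs(W[...,0]-520)<90)&(abs(W[...,1]-252)<40)
print(m.sum(), box(m,W) if m.sum()>10 else None)
plan(get_obs(),[(531,250.5,60,86),(531,250.5,4,86)],0)
```

```text
172 [504.  254.8  19.2 116.1  86.1]
2 rows to (531, 250.5, 60, 86)
0,0.24,0.28,2.45,-0.11,0.08,-0.24,
0,0.24,0.28,2.45,-0.11,0.08,-0.24,
2 rows to (531, 250.5, 4, 86)
0,0,0,2.8,-0,0,0,
0,0,0,2.8,-0,0,0,
```

Call:
servo_tool:
  commands: [0,0.1,0.15,2.6,0,0,0,0,0,0,2.6,0,0,0,0,0,0,2.6,0,0,0,0,0,0,2.6,0,0,0,0,0,0,0,0,0,0,1,0,0,0,0,0,0,1,0,0,0,0,0,0,1,0,0,0,0,0,0,1,0,0,0,0,0,0,1,0,0,0,0,0,0,1,0,0,0,0,0,0,1,0,0,0,0,0,0]
  grip_force: 110

```text
time_s: 2.55
tool_pos: [530.5, 252.5, 8.9]
eef_rot: [0.117, 3.137, 0.001]
contact_force: [-0.7, -0.4, 6.1]
opening: 17.2
```

Call:
servo_tool:
  commands: [1,0,0,-2,0,0,0,1,0,0,-4,0,0,0,1,0,0,-4,0,0,0,1,0,0,-4,0,0,0,1,0,0,-2,0,0,0,1,0,0,0,0,0,0]

```text
time_s: 3.15
tool_pos: [532.4, 253.1, 171.8]
eef_rot: [0.116, 3.131, 0.005]
contact_force: [1.1, 0.0, -1.7]
opening: 17.3
```

Run:
```python
from h import *; from rig import *
a=capture("scene");b=capture("top");np.savez("s1.npz",**a);np.savez("t1.npz",**b)
cv2.imwrite("pics/lift.png",np.hstack([cv2.resize(a["pixels"][140:300,330:490],(400,400)),cv2.resize(b["pixels"][120:280,160:320],(400,400))])[:,:,::-1])
print(get_obs()["tool_pos"],get_obs()["opening"])
for c in(a,b):
    W=world(c);ok=(W[...,0]>585)&(W[...,0]<720)&(abs(W[...,1]-245)<50)&(W[...,2]>90)
    q=W[ok];print(len(q)); 
    if len(q): print(q[np.argsort(q[:,0])][::max(1,len(q)//8)].round(1))
```

```text
[529.32900938 251.95927836 167.17559219] 17.142741643850414
202
[[585.2 254.3 178.6]
 [592.9 253.2 176.5]
 [602.2 242.7 178.1]
 [611.  241.5 178.6]
 [619.6 245.1 179.1]
 [627.7 239.4 178.1]
 [636.7 245.7 177.6]
 [644.6 246.4 179.1]
 [653.5 243.5 178.2]]
122
[[586.5 240.5 176.9]
 [593.5 247.5 171.7]
 [601.4 249.4 175.3]
 [609.7 240.9 175.6]
 [618.4 246.5 175.9]
 [627.5 246.9 174.3]
 [633.7 247.5 172.4]
 [642.  244.3 173.6]
 [650.8 244.5 173.2]]
```

View pics/lift.png

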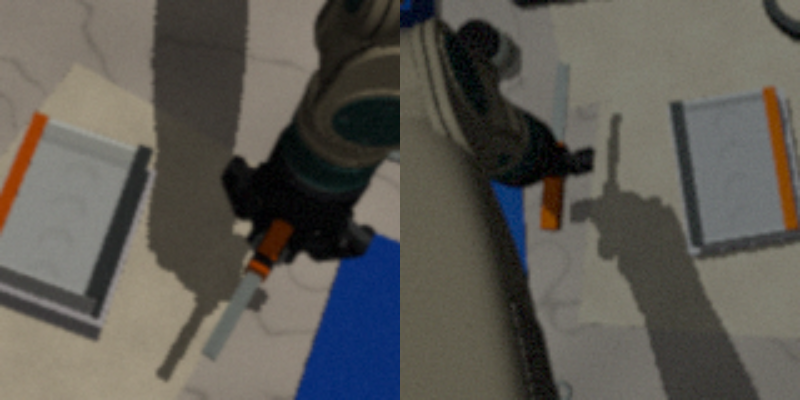

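The pry tool is held level: handle in the jaws, blade pointing away, tip at x≈654, and blade mid-height about 5.5 mm above the TCP. Next I move it to the cover's front.

Run:
```python
from h import *; from rig import *
print(get_obs()["joints"].round(2))
plan(get_obs(),[(*blk(-216,0,150),188)],1)
```

```text
[ 0.33  0.25 -0.2   1.12 -0.    0.41]
13 rows to (np.float64(573.0613898073741), np.float64(-155.3979028481792), 150, 188)
1,-0.57,-3.1,0.13,-0,0,-7.87,
1,-0.14,-3.15,0.13,-0,0,-7.87,
1,0.29,-3.14,0.13,-0,0,-7.87,
1,0.72,-3.07,0.13,-0,0,-7.87,
1,1.13,-2.94,0.13,-0,0,-7.87,
1,1.53,-2.76,0.13,-0,0,-7.87,
1,1.89,-2.52,0.13,-0,0,-7.87,
1,2.22,-2.24,0.13,-0,0,-7.87,
1,2.5,-1.92,0.13,-0,0,-7.87,
1,2.74,-1.56,0.13,-0,0,-7.87,
1,2.93,-1.17,0.13,-0,0,-7.87,
1,3.06,-0.75,0.13,-0,0,-7.87,
1,3.13,-0.33,0.13,-0,0,-7.87,
```

Call:
servo_tool:
  commands: [1,-0.57,-3.1,0.13,0,0,-7.87,1,-0.14,-3.15,0.13,0,0,-7.87,1,0.29,-3.14,0.13,0,0,-7.87,1,0.72,-3.07,0.13,0,0,-7.87,1,1.13,-2.94,0.13,0,0,-7.87,1,1.53,-2.76,0.13,0,0,-7.87,1,1.89,-2.52,0.13,0,0,-7.87,1,2.22,-2.24,0.13,0,0,-7.87,1,2.5,-1.92,0.13,0,0,-7.87,1,2.74,-1.56,0.13,0,0,-7.87,1,2.93,-1.17,0.13,0,0,-7.87,1,3.06,-0.75,0.13,0,0,-7.87]

```text
time_s: 4.45
tool_pos: [568.1, -124.7, 148.7]
eef_rot: [2.23, -2.21, -0.007]
contact_force: [-0.2, 1.1, -0.8]
opening: 17.2
```

Call:
servo_tool:
  commands: [1,3.13,-0.33,0.13,0,0,-7.87,1,0,0,0,0,0,0,1,0,0,0,0,0,0]

```text
time_s: 4.75
tool_pos: [571.7, -155.3, 147.9]
eef_rot: [2.368, -2.062, -0.007]
contact_force: [-0.4, -0.5, -1.6]
opening: 17.5
```

```bash
cat > tip.py <<'E'
from h import *; from rig import *
import sys
o=get_obs();print(o["tool_pos"].round(1),o["opening"].round(1),o["contact_force"].round(1))
p=o["tool_pos"];print("blk",((p[:2]-BL)@bx).round(1),((p[:2]-BL)@by).round(1),"yaw",np.degrees(np.arctan2(*R.from_rotvec(o["eef_rot"]).as_matrix()[[1,0],1])).round(1))
for n in("scene","top"):
    c=capture(n);np.savez(n+"_l.npz",**c);W=world(c);L=np.stack([(W[...,:2]-BL)@bx,(W[...,:2]-BL)@by,W[...,2]],-1)
    tx=(p[:2]-BL)@bx
    ok=(L[...,0]>tx+62)&(L[...,0]<tx+150)&(abs(L[...,1])<40)&(abs(W[...,2]-p[2]-6)<13)&(c["pixels"].max(-1)>40)
    q=L[ok]
    if len(q)>8: print(n,len(q),"tipx",np.percentile(q[:,0],97).round(1),"z",[np.median(q[abs(q[:,0]-tx-d)<10][:,2]).round(1) for d in(75,95,112)],"y",[np.median(q[abs(q[:,0]-tx-d)<10][:,1]).round(1) for d in(75,112)])
E
python3 tip.py
python3 - <<'E'
from h import *; from rig import *
plan(get_obs(),[(*blk(-216,0,80),188),(*blk(-216,0,50),188)],1)
# refine front wall of cover & its centre
for n in("scene0.npz","top0.npz"):
    c=load(n);W=world(c);o,_=cols(c);L=np.stack([(W[...,:2]-BL)@bx,(W[...,:2]-BL)@by,W[...,2]],-1)
    q=L[o&(L[...,2]>85)&(abs(L[...,0]+64)<12)];print(n,len(q),np.median(q,0).round(1),np.percentile(q,[3,97],0).round(1),np.polyfit(q[:,1],q[:,0],1))
    q=L[(L[...,2]>80)&(abs(L[...,0])<90)&(abs(L[...,1])<110)];print(np.percentile(q,[1,99],0).round(1))
E
```

```text
2 rows to (np.float64(573.0613898073741), np.float64(-155.3979028481792), 80, 188)
1,0.03,-0.08,3.39,0.12,0.08,-0.05,
1,0.02,-0.07,3.39,0.12,0.08,-0.05,
1 rows to (np.float64(573.0613898073741), np.float64(-155.3979028481792), 50, 188)
1,-0,0,3,-0,-0,0,
scene0.npz 258 [-57.3  -5.6  94.2] [[-62.4 -83.1  91. ]
 [-52.3  82.9  97.2]] [-1.84495708e-03 -5.74039605e+01]
[[-62.6 -88.2  84.1]
 [ 64.9  86.  101.2]]
top0.npz 49 [-64.   13.4  93.3] [[-65.9 -78.7  90.4]
 [-52.1  85.6  97.3]] [-3.10867751e-03 -6.11995135e+01]
[[-64.8 -85.   86.8]
 [ 62.6  88.1 101.2]]Traceback (most recent call last):
  File "tip.py", line 3, in <module>
    o=get_obs();print(o["tool_pos"].round(1),o["opening"].round(1),o["contact_force"].round(1))
                                             ^^^^^^^^^^^^^^^^^^
AttributeError: 'float' object has no attribute 'round'
```

Call:
servo_tool:
  commands: [1,0,-0.1,3,0,0,0,1,0,0,3,0,0,0,1,0,0,2,0,0,0,1,0,0,0,0,0,0,1,0,0,0,0,0,0]

```text
time_s: 5.25
tool_pos: [573.5, -153.9, 69.7]
eef_rot: [2.372, -2.059, -0.004]
contact_force: [-0.4, -0.5, -1.0]
opening: 17.6
```

```bash
sed -i 's/o\["opening"\].round(1)/o["opening"]/' tip.py; python3 tip.py
```

```text
[ 573.5 -153.9   69.7] 17.593557174337096 [-0.4 -0.5 -1. ]
blk -214.6 -0.7 yaw -171.9
scene 116 tipx -96.1 z [np.float64(76.4), np.float64(76.3), np.float64(75.3)] y [np.float64(-2.5), np.float64(-1.6)]
top 80 tipx -98.0 z [np.float64(77.3), np.float64(76.5), np.float64(75.8)] y [np.float64(-2.1), np.float64(-1.2)]
```

Call:
servo_tool:
  commands: [1,-1.2,0,0.5,0,0,0,1,-1.2,0,0.5,0,0,0,1,0,0,0.8,0,0,0,1,0,0,0.2,0,0,0,1,0,0,0,0,0,0,1,0,0,0,0,0,0]

```text
time_s: 5.95
tool_pos: [571.2, -131.7, 50.4]
eef_rot: [2.372, -2.06, 0.0]
contact_force: [-0.3, 0.4, -1.3]
opening: 17.1
```

Call:
servo_tool:
  commands: [1,0,0,0.2,0,0,0,1,0,0,0.2,0,0,0,1,0,0,0,0,0,0,1,0,0,0,0,0,0]

```text
time_s: 6.35
tool_pos: [571.0, -131.6, 46.3]
eef_rot: [2.372, -2.06, -0.0]
contact_force: [-0.0, -0.0, -1.5]
opening: 17.4
```

Call:
servo_tool:
  commands: [1,0,0,0.2,0,0,0,1,0,0,0,0,0,0,1,0,0,0,0,0,0]

```text
time_s: 6.65
tool_pos: [571.0, -131.5, 44.3]
eef_rot: [2.372, -2.06, -0.0]
contact_force: [-0.2, 0.3, -1.6]
opening: 17.4
```

Call:
servo_tool:
  commands: [1,0,0,0.2,0,0,0,1,0,0,0,0,0,0,1,0,0,0,0,0,0]

```text
time_s: 6.95
tool_pos: [571.0, -131.4, 42.3]
eef_rot: [2.372, -2.06, -0.0]
contact_force: [0.7, 0.2, -0.5]
opening: 17.5
```

Call:
servo_tool:
  commands: [1,0,0,0.1,0,0,0,1,0,0,0,0,0,0,1,0,0,0,0,0,0]

```text
time_s: 7.25
tool_pos: [571.2, -131.5, 41.5]
eef_rot: [-2.372, 2.06, -0.0]
contact_force: [-0.4, -0.0, -0.6]
opening: 17.1
```

Call:
servo_tool:
  commands: [1,0,0,0.1,0,0,0,1,0,0,0,0,0,0,1,0,0,0,0,0,0]

```text
time_s: 7.55
tool_pos: [571.3, -131.5, 40.7]
eef_rot: [-2.372, 2.06, -0.0]
contact_force: [-0.8, -0.6, 1.6]
opening: 17.1
```

Call:
servo_tool:
  commands: [1,0,0,-0.35,0,0,0,1,0,0,0,0,0,0,1,-0.7,0,0,0,0,0,1,-0.7,0,0,0,0,0,1,0,0,0,0,0,0]

```text
time_s: 8.05
tool_pos: [568.4, -116.3, 43.6]
eef_rot: [2.373, -2.058, -0.002]
contact_force: [0.1, -0.1, -1.0]
opening: 17.5
```

Call:
servo_tool:
  commands: [1,-0.6,0,0,0,0,0,1,-0.6,0,0,0,0,0,1,-0.6,0,0,0,0,0,1,-0.5,0,0,0,0,0,1,0,0,0,0,0,0,1,0,0,0,0,0,0]

```text
time_s: 8.65
tool_pos: [566.0, -94.7, 44.0]
eef_rot: [2.372, -2.06, 0.0]
contact_force: [-0.1, -0.7, -0.9]
opening: 17.9
```

```bash
python3 tip.py
python3 - <<'E'
from h import *
c=load("scene_l.npz")["pixels"]
t=load("top_l.npz")["pixels"]
cv2.imwrite("pics/ins.png",np.hstack([cv2.resize(c[150:280,230:400],(520,400)),cv2.resize(t[140:240,250:350],(400,400))])[:,:800,::-1])
E
```

```text
[566.  -94.7  44. ] 17.857580589476775 [-0.1 -0.7 -0.9]
blk -154.9 -1.4 yaw -171.9
scene 64 tipx -71.6 z [np.float64(48.3), np.float64(nan), np.float64(nan)] y [np.float64(-2.7), np.float64(nan)]
top 28 tipx -66.5 z [np.float64(45.0), np.float64(46.2), np.float64(nan)] y [np.float64(-27.2), np.float64(nan)]
  return _methods._mean(a, axis=axis, dtype=dtype,
  ret = ret.dtype.type(ret / rcount)
```

View pics/ins.png

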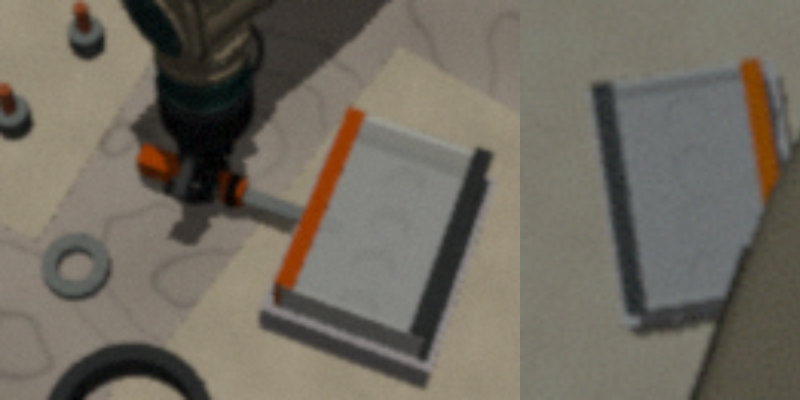

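The blade is through the slot at about scene crop (295,215), the cover is still shut, and there is no contact force. Now I lever it up.

Call:
servo_tool:
  commands: [1,0,0,-0.5,0,0,0,1,0,0,-0.5,0,0,0,1,0,0,-0.5,0,0,0,1,-0.1,0,-0.5,0,0,0,1,-0.1,0,-0.5,0,0,0,1,-0.2,0,-0.5,0,0,0,1,-0.2,0,-0.5,0,0,0,1,-0.2,0,-0.5,0,0,0,1,0,0,0,0,0,0,1,0,0,0,0,0,0,1,0,0,0,0,0,0]

```text
time_s: 9.85
tool_pos: [565.3, -86.9, 84.2]
eef_rot: [-2.371, 2.06, -0.001]
contact_force: [0.4, 0.3, -0.8]
opening: 17.1
```

```bash
cat > cov.py <<'E'
from h import *; from rig import *
import sys
o=get_obs();p=o["tool_pos"];print(p.round(1),o["opening"],o["contact_force"].round(1),o["moment"].round(2),"hx",((p[:2]-BL)@bx-65).round(1),"by",((p[:2]-BL)@by).round(1))
for n in("scene","top"):
    c=capture(n);np.savez(n+"_l.npz",**c);W=world(c);L=np.stack([(W[...,:2]-BL)@bx-65,(W[...,:2]-BL)@by,W[...,2]-45.3],-1)
    m=cols(c)[0]&(L[...,0]>-140)&(L[...,0]<60)&(abs(L[...,1])<92)&(L[...,2]>15)
    q=L[m]
    if len(q)>8: 
        e=np.median(q,0); r=np.hypot(e[0],e[2]); print(n,len(q),"orange med hx,y,z",e.round(1),np.percentile(q,[5,95],0).round(0).tolist(),"ang if top edge",(np.arctan2(e[2],-e[0])-np.arctan2(48,128)).round(2),"r",r.round())
c=load("scene_l.npz")["pixels"]
if len(sys.argv)>1: cv2.imwrite(sys.argv[1],cv2.resize(c[100:290,200:440],(720,570))[:,:,::-1])
E
python3 cov.py
```

```text
[565.3 -86.9  84.2] 17.07501566792825 [ 0.4  0.3 -0.8] [ 0.02 -0.04  0.03] hx -212.0 by -1.9
scene 439 orange med hx,y,z [-100.7   -4.7   83.8] [[-108.0, -79.0, 80.0], [-93.0, 78.0, 87.0]] ang if top edge 0.33 r 131.0
top 86 orange med hx,y,z [-100.   -26.    82.3] [[-111.0, -79.0, 79.0], [-96.0, 34.0, 86.0]] ang if top edge 0.33 r 130.0
```

Call:
servo_tool:
  commands: [1,-0.3,0,-0.55,0,0,0,1,-0.3,0,-0.55,0,0,0,1,-0.3,0,-0.55,0,0,0,1,-0.3,0,-0.55,0,0,0,1,-0.3,0,-0.55,0,0,0,1,-0.3,0,-0.55,0,0,0,1,-0.45,0,-0.45,0,0,0,1,-0.45,0,-0.45,0,0,0,1,-0.45,0,-0.45,0,0,0,1,-0.45,0,-0.45,0,0,0,1,-0.45,0,-0.45,0,0,0,1,-0.45,0,-0.45,0,0,0]

```text
time_s: 11.15
tool_pos: [558.0, -41.5, 143.7]
eef_rot: [-2.372, 2.06, 0.002]
contact_force: [0.0, 4.3, -8.0]
opening: 17.4
```

```bash
python3 cov.py pics/up1.png
```

```text
[558.  -41.5 143.7] 17.416584027785788 [ 0.   4.3 -8. ] [ 0.03 -0.18 -0.08] hx -166.1 by -1.0
scene 1222 orange med hx,y,z [-54.   -5.5 120.8] [[-76.0, -80.0, 105.0], [-34.0, 78.0, 131.0]] ang if top edge 0.79 r 132.0
top 280 orange med hx,y,z [-50.2 -37.3 122.3] [[-77.0, -79.0, 105.0], [-35.0, 23.0, 131.0]] ang if top edge 0.82 r 132.0
```

View pics/up1.png

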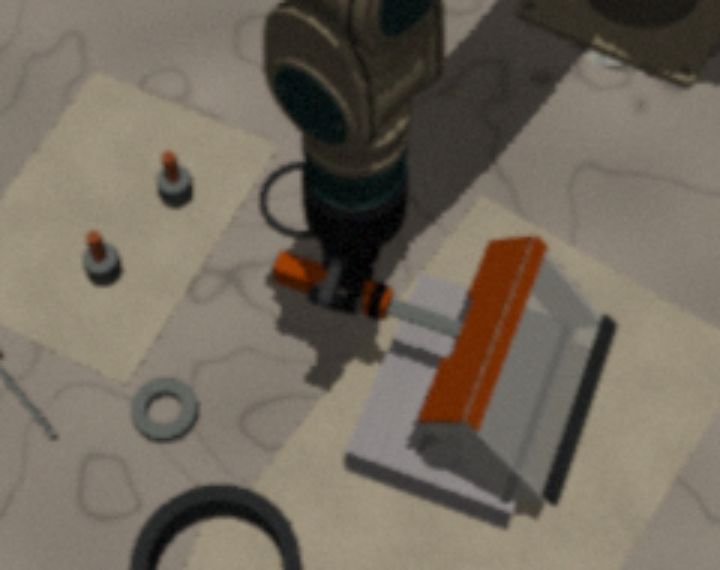

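Call:
servo_tool:
  commands: [1,-0.5,0,-0.2,0,0,0,1,-0.5,0,-0.2,0,0,0,1,-0.5,0,-0.2,0,0,0,1,-0.5,0,0,0,0,0,1,-0.6,0,0,0,0,0,1,-0.6,0,0,0,0,0,1,-0.6,0,0,0,0,0,1,-0.6,0,0,0,0,0,1,-0.6,0,0,0,0,0,1,0,0,0,0,0,0]

```text
time_s: 12.25
tool_pos: [551.4, 8.1, 149.9]
eef_rot: [-2.372, 2.058, 0.001]
contact_force: [0.8, 0.3, -1.1]
opening: 17.3
```

```bash
python3 cov.py
```

```text
[551.4   8.1 149.9] 17.33307373177355 [ 0.8  0.3 -1.1] [-0.04 -0.05  0.01] hx -116.0 by -1.3
scene 1310 orange med hx,y,z [-21.2  -6.4 129.5] [[-44.0, -81.0, 122.0], [3.0, 78.0, 137.0]] ang if top edge 1.05 r 131.0
top 76 orange med hx,y,z [ -9.6 -56.4 133.1] [[-20.0, -82.0, 126.0], [1.0, -16.0, 139.0]] ang if top edge 1.14 r 133.0
```

Call:
servo_tool:
  commands: [1,-0.6,0,0,0,0,0,1,-0.6,0,0,0,0,0,1,-0.6,0,0,0,0,0,1,-0.6,0,0,0,0,0,1,-0.6,0,0,0,0,0,1,-0.6,0,0,0,0,0,1,-0.3,0,0,0,0,0,1,0,0,0,0,0,0,1,0,0,0,0,0,0]

```text
time_s: 13.25
tool_pos: [546.2, 46.3, 150.2]
eef_rot: [-2.371, 2.059, 0.001]
contact_force: [-0.7, 0.1, -0.3]
opening: 17.4
```

```bash
python3 cov.py pics/up2.png
```

```text
[546.2  46.3 150.2] 17.357433459489148 [-0.7  0.1 -0.3] [-0.   -0.04  0.05] hx -77.5 by -1.5
scene 1293 orange med hx,y,z [ 21.6  -6.6 129.8] [[-48.0, -81.0, 123.0], [41.0, 78.0, 132.0]] ang if top edge 1.38 r 132.0
top 13 orange med hx,y,z [-128.5   -2.4  121.7] [[-138.0, -8.0, 120.0], [-116.0, 3.0, 124.0]] ang if top edge 0.4 r 177.0
```

View pics/up2.png

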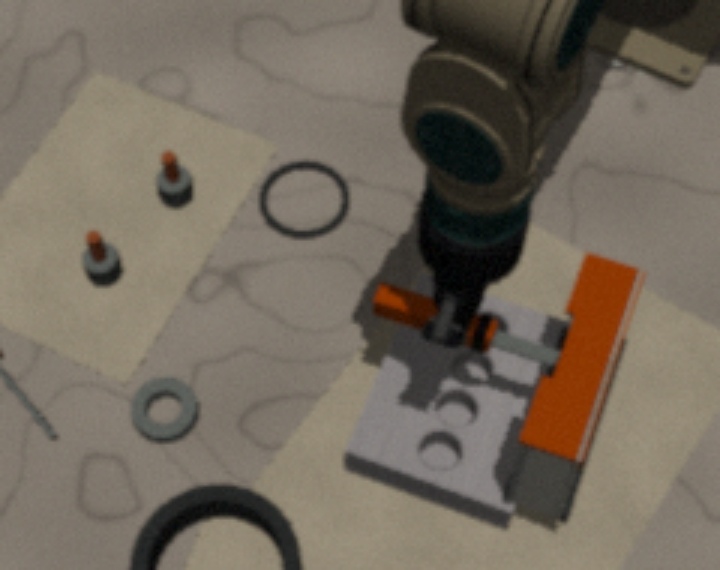

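The cover stands upright at about 1.5 rad, and four bores are visible. Next: withdraw, raise, and carry the pry tool to the mat.

Call:
servo_tool:
  commands: [1,1,0,0,0,0,0,1,2,0,0,0,0,0,1,3,0,0,0,0,0,1,3,0,0,0,0,0,1,2,0,-3,0,0,0,1,0,0,-4,0,0,0,1,0,0,-4,0,0,0,1,0,0,0,0,0,0]

```text
time_s: 14.15
tool_pos: [565.6, -65.2, 267.0]
eef_rot: [-2.366, 2.058, -0.018]
contact_force: [0.7, -0.1, -1.1]
opening: 17.4
```

Run:
```python
from h import *; from rig import *
plan(get_obs(),[(500,386,250,86,40)],1)
```

```text
13 rows to (500, 386, 250, 86, 40)
1,-3.51,0.02,0.11,-0.06,0.03,7.84,
1,-3.47,0.5,0.11,-0.06,0.03,7.84,
1,-3.37,0.97,0.11,-0.06,0.03,7.84,
1,-3.21,1.42,0.11,-0.06,0.03,7.84,
1,-2.99,1.84,0.11,-0.06,0.03,7.84,
1,-2.71,2.23,0.11,-0.06,0.03,7.84,
1,-2.38,2.58,0.11,-0.06,0.03,7.84,
1,-2,2.88,0.11,-0.06,0.03,7.84,
1,-1.59,3.13,0.12,-0.06,0.03,7.84,
1,-1.15,3.31,0.12,-0.06,0.03,7.84,
1,-0.69,3.44,0.12,-0.06,0.03,7.84,
1,-0.21,3.5,0.12,-0.06,0.03,7.84,
1,0.27,3.5,0.13,-0.06,0.03,7.84,
```

Call:
servo_tool:
  commands: [1,-3.51,0,0.1,0,0,7.84,1,-3.47,0.5,0.1,0,0,7.84,1,-3.37,0.97,0.1,0,0,7.84,1,-3.21,1.42,0.1,0,0,7.84,1,-2.99,1.84,0.1,0,0,7.84,1,-2.71,2.23,0.1,0,0,7.84,1,-2.38,2.58,0.1,0,0,7.84,1,-2,2.88,0.1,0,0,7.84,1,-1.59,3.13,0.1,0,0,7.84,1,-1.15,3.31,0.1,0,0,7.84,1,-0.69,3.44,0.1,0,0,7.84,1,-0.21,3.5,0.1,0,0,7.84]

```text
time_s: 15.35
tool_pos: [500.1, 354.1, 247.0]
eef_rot: [0.099, -3.139, 0.001]
contact_force: [0.6, -0.2, -1.3]
opening: 17.2
```

Call:
servo_tool:
  commands: [1,0.27,3.5,0.1,0,0,7.84,1,0,0,4,0,0,0,1,0,0,4,0,0,0,1,0,0,4,0,0,0,1,0,0,4,0,0,0,1,0,0,3,0,0,0,1,0,0,2,0,0,0,1,0,0,0,0,0,0,1,0,0,0,0,0,0]

```text
time_s: 16.25
tool_pos: [495.2, 387.6, 36.5]
eef_rot: [-0.107, -3.139, 0.001]
contact_force: [0.2, -0.0, -0.9]
opening: 17.4
```

Call:
servo_tool:
  commands: [1,0,0,1,0,0,0,1,0,0,0.8,0,0,0,1,0,0,0.3,0,0,0,1,0,0,0.3,0,0,0,1,0,0,0,0,0,0,1,0,0,0,0,0,0]

```text
time_s: 16.85
tool_pos: [495.4, 388.2, 13.1]
eef_rot: [0.106, 3.14, 0.0]
contact_force: [0.1, 0.1, 0.1]
opening: 17.1
```

Call:
servo_tool:
  commands: [1,0,0,0.1,0,0,0,0,0,0,0,0,0,0,0,0,0,0,0,0,0,0,0,0,0,0,0,0,0,0,0,0,0,0,0,0,0,0,0,0,0,0,0,0,0,-4,0,0,0,0,0,0,-5,0,0,0,0,0,0,-5,0,0,0,0,0,0,-5,0,0,0,0,0,0,-5,0,0,0]

```text
time_s: 17.95
tool_pos: [495.0, 387.9, 254.1]
eef_rot: [0.106, 3.14, 0.0]
contact_force: [0.1, 0.1, 0.3]
opening: 85.5
```

```bash
cat > meas.py <<'E'
from h import *; from rig import *
import sys
P={"A":(586.5,-303),"B":(478,-292.5)}
r={}
for n,b in(("scene",1.6),("top",1.0)):
    c=capture(n);np.savez(n+"_l.npz",**c);W=world(c);o,_=cols(c)
    m=o&(abs(W[...,0]-480)<120)&(abs(W[...,1]-387)<70)
    if m.sum()>20: print(n,"pry",box(m,W),np.median(W[m],0).round(1))
    ok=(W[...,0]>380)&(W[...,0]<680)&(W[...,1]<-215)&(W[...,1]>-420)&(W[...,2]>14)&(W[...,2]<130)
    k,l,s,ce=cv2.connectedComponentsWithStats(ok.astype(np.uint8))
    for i in range(1,k):
        if 60<s[i,4]<260:
            q=W[l==i];t=q[(q[:,2]>50)&(q[:,2]<72)]; u=q[q[:,2]<40]
            print(n,"piston",s[i,4],"stem",len(t),t.mean(0).round(1),"box",box(l==i,W))
    L=np.stack([(W[...,:2]-BL)@bx,(W[...,:2]-BL)@by,W[...,2]-b],-1)
    # bores: points well below block top in the bore band
    m=(abs(L[...,0])<30)&(abs(L[...,1])<95)&(L[...,2]<36)&(L[...,2]>5)
    k,l,s,ce=cv2.connectedComponentsWithStats(m.astype(np.uint8))
    for i in range(1,k):
        if s[i,4]>15: q=L[l==i]; print(n,"bore",s[i,4],q.mean(0).round(1),np.percentile(q,[3,97],0).round(0).tolist())
    m=(L[...,2]>38)&(L[...,2]<50)&(abs(L[...,0])<85)&(abs(L[...,1])<110);q=L[m];print(n,"blocktop",np.percentile(q,[1,99],0).round(1).tolist())
E
python3 meas.py
```

```text
scene pry [477.  389.5  18.4 100.1  85.9] [485.  389.6  29.4]
scene piston 139 stem 32 [ 479.6 -290.1   61.5] box [ 479.3 -290.    30.5   32.4   50.8]
scene piston 151 stem 34 [ 587.7 -300.7   62.5] box [ 587.9 -300.6   29.9   32.7   49.6]
scene bore 105 [-0.8 73.8 18.6] [[-15.0, 63.0, 10.0], [14.0, 82.0, 34.0]]
scene bore 111 [-0.9 30.9 18.1] [[-15.0, 19.0, 9.0], [14.0, 39.0, 34.0]]
scene bore 117 [ -1.1 -11.6  17.6] [[-16.0, -23.0, 11.0], [14.0, -3.0, 34.0]]
scene bore 125 [ -0.3 -54.   17.9] [[-14.0, -67.0, 10.0], [15.0, -45.0, 34.0]]
scene bore 72 [  1.4 -94.4  20.3] [[-27.0, -95.0, 7.0], [28.0, -93.0, 35.0]]
scene blocktop [[-72.8, -94.7, 38.6], [67.5, 93.2, 47.7]]
top pry [474.8 386.7  18.8  95.5  85.6] [471.4 390.1  27.8]
top piston 99 stem 20 [ 585.  -303.3   63.5] box [ 584.7 -303.3   32.    31.8   46.2]
top piston 98 stem 20 [ 476.3 -292.9   64.4] box [ 477.  -293.    31.    33.1   41.8]
top bore 91 [  0.6 -66.7  15.8] [[-14.0, -79.0, 9.0], [15.0, -52.0, 33.0]]
top bore 89 [ -0.  -24.2  14.8] [[-14.0, -38.0, 8.0], [14.0, -9.0, 33.0]]
top bore 93 [-0.  18.5 14.9] [[-14.0, 5.0, 9.0], [15.0, 33.0, 32.0]]
top bore 96 [-0.4 61.5 14.4] [[-15.0, 47.0, 9.0], [15.0, 76.0, 29.0]]
top blocktop [[-74.9, -92.4, 38.5], [72.2, 94.5, 48.8]]
```

```bash
cat > plane.py <<'E'
from h import *
def ray(c,uv,z):
    K=c["intrinsics"];T=c["cam_to_world"];uv=np.atleast_2d(uv).astype(float)
    d=np.stack([(uv[:,0]-K[0,2])/K[0,0],-(uv[:,1]-K[1,2])/K[1,1],-np.ones(len(uv))],1)@T[:3,:3].T
    s=(z-T[2,3])/d[:,2]; return T[:3,3]+d*s[:,None]
E
python3 - <<'E'
from plane import *
for n,b in(("scene",1.6),("top",1.0)):
    c=load(n+"_l.npz");W=world(c);L=np.stack([(W[...,:2]-BL)@bx,(W[...,:2]-BL)@by,W[...,2]-b],-1)
    zs=cv2.medianBlur(L[...,2].astype(np.float32),3)
    for th in(39,41.5):
        m=(abs(L[...,0])<28)&(abs(L[...,1])<88)&(zs<th)
        k,l,s,ce=cv2.connectedComponentsWithStats(m.astype(np.uint8),connectivity=4); C=[]
        for i in range(1,k):
            if s[i,4]>60:
                v,u=np.nonzero(l==i);q=ray(c,np.c_[u,v],44)[:,:2]
                C.append(q.mean(0)); A_=len(q)
        C=np.array(sorted(C,key=lambda p:-p[0])); print(n,th,C.round(1).tolist(),"mean",C.mean(0).round(1),"pitch",(np.linalg.norm(C[-1]-C[0])/3).round(1),"dir",np.degrees(np.arctan2(*(C[0]-C[-1])[::-1])).round(2))
    # pistons: silhouettes at z: stem top centre via ray through top pixels
    for P in((586.5,-302.5),(478,-292)):
        m=(np.hypot(W[...,0]-P[0],W[...,1]-P[1])<16)&(W[...,2]-b>60)
        v,u=np.nonzero(m);print(n,"stemtop",len(u),ray(c,np.c_[u,v],66).mean(0)[:2].round(1))
E
```

```text
scene 39 [[605.4, 68.8], [564.8, 62.6], [523.3, 56.7], [481.4, 51.1]] mean [543.7  59.8] pitch 41.7 dir 8.13
scene 41.5 [[605.2, 67.9], [523.8, 56.3]] mean [564.5  62.1] pitch 27.4 dir 8.12
scene stemtop 24 [ 587.1 -301.4]
scene stemtop 16 [ 477.8 -292. ]
top 39 [[604.1, 65.6], [562.6, 60.2], [521.5, 53.8], [479.8, 48.2]] mean [542.   56.9] pitch 41.8 dir 7.99
top 41.5 [[604.8, 65.9], [562.8, 59.1], [499.2, 51.5]] mean [555.6  58.8] pitch 35.5 dir 7.81
top stemtop 16 [ 585.4 -303.8]
top stemtop 16 [ 477.1 -293.6]
```

The pry tool lies flat on the mat with its handle at (476,388). The bores are at the predicted points: the mean of both cameras is (542.9, 58.4) at 8.06°. I'll go to piston A at (586.3,-302.6) with the jaw at yaw 8°.

Run:
```python
from h import *; from rig import *
plan(get_obs(),[(560,-10,250,8),(586.3,-302.6,110,8,45)],0)
```

```text
10 rows to (560, -10, 250, 8)
0,-0.87,-3.96,0.09,0.1,0.03,7.81,
0,-1.4,-3.8,0.1,0.1,0.03,7.81,
0,-1.91,-3.58,0.1,0.1,0.03,7.81,
0,-2.37,-3.29,0.11,0.1,0.03,7.81,
0,-2.8,-2.93,0.11,0.1,0.03,7.81,
0,-3.17,-2.52,0.11,0.1,0.03,7.81,
0,-3.49,-2.07,0.12,0.1,0.03,7.81,
0,-3.74,-1.58,0.12,0.1,0.03,7.81,
0,-3.91,-1.05,0.12,0.1,0.03,7.81,
0,-4.02,-0.51,0.12,0.1,0.03,7.81,
8 rows to (586.3, -302.6, 110, 8, 45)
0,-3.67,-0.18,1.75,0,0,-0,
0,-3.67,-0.18,1.75,0,0,-0,
0,-3.67,-0.18,1.75,0,0,-0,
0,-3.67,-0.18,1.75,0,0,-0,
0,-3.67,-0.18,1.75,0,0,-0,
0,-3.67,-0.18,1.75,0,0,-0,
0,-3.67,-0.18,1.75,0,0,-0,
0,-3.67,-0.18,1.75,0,0,-0,
```

Call:
servo_tool:
  commands: [0,-0.87,-3.96,0,0,0,7.8,0,-1.4,-3.8,0,0,0,7.8,0,-1.91,-3.58,0,0,0,7.8,0,-2.37,-3.29,0,0,0,7.8,0,-2.8,-2.93,0,0,0,7.8,0,-3.17,-2.52,0,0,0,7.8,0,-3.49,-2.07,0,0,0,7.8,0,-3.74,-1.58,0,0,0,7.8,0,-3.91,-1.05,0,0,0,7.8,0,-4.02,-0.51,0,0,0,7.8]

```text
time_s: 19.05
tool_pos: [555.8, -14.3, 251.5]
eef_rot: [-2.065, -2.367, 0.0]
contact_force: [1.4, -0.6, 0.4]
opening: 85.7
```

Call:
servo_tool:
  commands: [0,-3.67,-0.18,1.75,0,0,0,0,-3.67,-0.18,1.75,0,0,0,0,-3.67,-0.18,1.75,0,0,0,0,-3.67,-0.18,1.75,0,0,0,0,-3.67,-0.18,1.75,0,0,0,0,-3.67,-0.18,1.75,0,0,0,0,-3.67,-0.18,1.75,0,0,0,0,-3.67,-0.18,1.75,0,0,0,0,0,0,0,0,0,0,0,0,0,0,0,0,0]

```text
time_s: 20.05
tool_pos: [582.4, -305.5, 110.6]
eef_rot: [-2.058, -2.37, -0.0]
contact_force: [0.5, 0.3, -0.4]
opening: 85.2
```

```bash
python3 - <<'E'
from h import *; from rig import *
o=get_obs();print(o["tool_pos"],o["eef_rot"],o["contact_force"])
plan(o,[(586.3,-302.6,34,8)],0)
E
python3 meas.py | grep piston
```

```text
[ 582.35989935 -305.51373761  110.56783491] [-2.05842827e+00 -2.36975594e+00 -1.27501592e-04] [ 0.54354664  0.30192394 -0.40243164]
2 rows to (586.3, -302.6, 34, 8)
0,0.11,0.22,3.83,-0.05,-0.06,0.02,
0,0.11,0.22,3.83,-0.05,-0.06,0.02,
scene piston 138 stem 31 [ 479.7 -290.1   62.1] box [ 480.2 -289.1   27.7   32.5   57.1]
scene piston 153 stem 33 [ 587.6 -300.4   63.1] box [ 588.5 -299.6   29.5   32.7   56.9]
```

Call:
servo_tool:
  commands: [0,0.23,0.43,1,0,0,0,0,0,0,2.2,0,0,0,0,0,0,2.2,0,0,0,0,0,0,2.2,0,0,0,0,0,0,0,0,0,0,1,0,0,0,0,0,0,1,0,0,0,0,0,0,1,0,0,0,0,0,0,1,0,0,0,0,0,0,1,0,0,0,0,0,0,1,0,0,0,0,0,0,1,0,0,0,0,0,0]
  grip_force: 60

```text
time_s: 21.35
tool_pos: [587.4, -302.7, 36.3]
eef_rot: [2.058, 2.373, 0.0]
contact_force: [-1.0, 0.6, 1.9]
opening: 12.3
```

Call:
servo_tool:
  commands: [1,0,0,-3,0,0,0,1,0,0,-4,0,0,0,1,0,0,-4,0,0,0,1,0,0,0,0,0,0]

```text
time_s: 21.75
tool_pos: [591.3, -305.1, 153.1]
eef_rot: [2.05, 2.364, 0.003]
contact_force: [1.1, -0.1, -0.3]
opening: 12.1
```

Run:
```python
from h import *; from rig import *
o=get_obs();print(o["tool_pos"],o["opening"])
plan(o,[(605.9,67.2,142,8,33),(605.9,67.2,95,8)],1)
```

```text
[ 591.32611781 -305.13123316  153.11092474] 12.116049661356987
12 rows to (605.9, 67.2, 142, 8, 33)
1,3.06,0.56,0.07,0.05,0.04,0.01,
1,3.06,0.56,0.07,0.05,0.04,0.01,
1,3.06,0.56,0.08,0.05,0.04,0.01,
1,3.06,0.56,0.08,0.05,0.04,0.01,
1,3.06,0.56,0.08,0.05,0.04,0.01,
1,3.06,0.56,0.08,0.05,0.04,0.01,
1,3.06,0.56,0.08,0.05,0.04,0.01,
1,3.06,0.55,0.08,0.05,0.04,0.01,
1,3.06,0.55,0.09,0.05,0.04,0.01,
1,3.06,0.55,0.09,0.05,0.04,0.01,
1,3.06,0.55,0.09,0.05,0.04,0.01,
1,3.06,0.55,0.09,0.05,0.04,0.01,
2 rows to (605.9, 67.2, 95, 8)
1,-0,-0,2.35,0,-0,0,
1,-0,-0,2.35,0,-0,0,
```

Call:
servo_tool:
  commands: [1,3.06,0.56,0,0,0,0,1,3.06,0.56,0,0,0,0,1,3.06,0.56,0,0,0,0,1,3.06,0.56,0,0,0,0,1,3.06,0.56,0,0,0,0,1,3.06,0.56,0,0,0,0,1,3.06,0.56,0,0,0,0,1,3.06,0.56,0,0,0,0,1,3.06,0.56,0,0,0,0,1,3.06,0.56,0,0,0,0,1,3.06,0.56,0,0,0,0,1,2.7,0.7,1.5,0,0,0]

```text
time_s: 22.95
tool_pos: [604.9, 68.7, 132.2]
eef_rot: [2.056, 2.372, 0.004]
contact_force: [0.7, 0.1, -0.3]
opening: 12.1
```

Call:
servo_tool:
  commands: [1,0,0,2,0,0,0,1,0,0,1,0,0,0,1,0,0,0,0,0,0,1,0,0,0,0,0,0]

```text
time_s: 23.35
tool_pos: [603.5, 66.6, 100.7]
eef_rot: [-2.059, -2.372, 0.001]
contact_force: [0.6, 0.2, 0.6]
opening: 12.5
```

```bash
cat > held.py <<'E'
from plane import *; from rig import *
import sys
o=get_obs();p=o["tool_pos"];print(p.round(1),o["opening"],o["contact_force"].round(1))
L0=lambda q:((q-BL)@bx,(q-BL)@by)
print("tcp blk",np.round(L0(p[:2]),1))
for n in("scene","top"):
    c=capture(n);np.savez(n+"_l.npz",**c);W=world(c)
    m=(np.hypot(W[...,0]-p[0],W[...,1]-p[1])<22)&(W[...,2]<p[2]+2)&(W[...,2]>p[2]-40)
    if m.sum()>5: print(n,m.sum(),box(m,W))
c=load("scene_l.npz")["pixels"]
if len(sys.argv)>1: cv2.imwrite(sys.argv[1],cv2.resize(c[140:280,280:420],(560,560),interpolation=cv2.INTER_CUBIC)[:,:,::-1])
plan(o,[(float(sys.argv[2]),float(sys.argv[3]),p[2],8)],1)
E
python3 held.py pics/pA.png 605.9 67.2
```

```text
[603.5  66.6 100.7] 12.487304080519998 [0.6 0.2 0.6]
tcp blk [ -0.4 -61.1]
scene 59 [608.7  77.2  14.6  33.9  69.7]
top 11 [599.8  50.4   4.1  14.9  58.5]
1 rows to (605.9, 67.2, np.float64(100.72894207710118), 8)
1,0.03,0.24,-0,-0.04,-0,0.08,
```

View pics/pA.png

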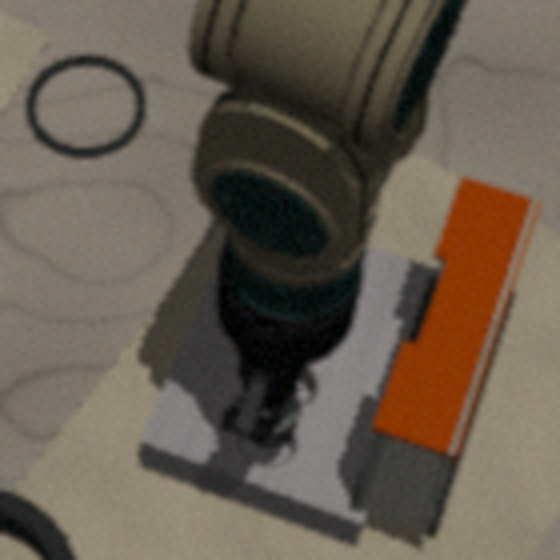

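The gripper with the piston is above the end bore, and the cover is still upright. I'll correct by 2.4 mm and lower by feel.

Call:
servo_tool:
  commands: [1,0,0.24,0,0,0,0,1,0,0,1,0,0,0,1,0,0,0.8,0,0,0,1,0,0,0,0,0,0,1,0,0,0,0,0,0]

```text
time_s: 23.95
tool_pos: [605.4, 67.5, 82.1]
eef_rot: [-2.058, -2.372, 0.002]
contact_force: [0.6, -0.4, -1.8]
opening: 11.9
```

Call:
servo_tool:
  commands: [1,0,0,0.2,0,0,0,1,0,0,0.2,0,0,0,1,0,0,0.1,0,0,0,1,0,0,0,0,0,0,1,0,0,0,0,0,0]

```text
time_s: 24.45
tool_pos: [606.4, 67.5, 79.4]
eef_rot: [2.058, 2.373, 0.001]
contact_force: [-2.5, -1.0, 6.3]
opening: 12.2
```

Call:
servo_tool:
  commands: [1,0,-0.1,0,0,0,0,1,0,0,0,0,0,0,1,0,0,0,0,0,0]

```text
time_s: 24.75
tool_pos: [605.2, 67.4, 78.2]
eef_rot: [2.058, 2.373, 0.0]
contact_force: [-1.6, -0.9, 3.0]
opening: 12.2
```

Call:
servo_tool:
  commands: [1,0,-0.1,0,0,0,0,1,0,0,0,0,0,0,1,0,0,0,0,0,0]

```text
time_s: 25.05
tool_pos: [603.8, 67.2, 77.4]
eef_rot: [-2.058, -2.373, 0.001]
contact_force: [0.7, -1.3, -0.5]
opening: 12.3
```

Call:
servo_tool:
  commands: [1,-0.05,0,0.2,0,0,0,1,0,0,0.2,0,0,0,1,0,0,0.1,0,0,0,1,0,0,0,0,0,0,1,0,0,0,0,0,0]

```text
time_s: 25.55
tool_pos: [604.1, 66.7, 72.8]
eef_rot: [-2.058, -2.373, 0.0]
contact_force: [-0.6, -0.4, -0.9]
opening: 12.5
```

Call:
servo_tool:
  commands: [1,0,0,0.3,0,0,0,1,0,0,0.3,0,0,0,1,0,0,0.3,0,0,0,1,0,0,0.3,0,0,0,1,0,0,0.3,0,0,0,1,0,0,0,0,0,0]

```text
time_s: 26.15
tool_pos: [603.8, 66.8, 57.3]
eef_rot: [-2.058, -2.373, 0.001]
contact_force: [-0.2, -0.1, -1.3]
opening: 12.6
```

Call:
servo_tool:
  commands: [1,0,0,0.3,0,0,0,1,0,0,0.3,0,0,0,1,0,0,0.2,0,0,0,1,0,0,0,0,0,0,1,0,0,0,0,0,0]

```text
time_s: 26.65
tool_pos: [604.2, 66.7, 50.3]
eef_rot: [2.058, 2.373, 0.0]
contact_force: [-1.6, 1.2, 3.8]
opening: 12.2
```

Call:
servo_tool:
  commands: [0,0,0,0,0,0,0,0,0,0,0,0,0,0,0,0,0,0,0,0,0,0,0,0,0,0,0,0,0,0,0,0,0,0,0,0,0,0,-4,0,0,0,0,0,0,-5,0,0,0,0,0,0,-3,0,0,0]

```text
time_s: 27.45
tool_pos: [605.7, 66.7, 173.5]
eef_rot: [2.056, 2.371, 0.004]
contact_force: [1.5, -0.4, 0.8]
opening: 85.4
```

```bash
python3 meas.py | grep piston
python3 - <<'E'
from plane import *; from rig import *
for n,b in(("scene",1.6),("top",1.0)):
    c=load(n+"_l.npz");W=world(c);m=(np.hypot(W[...,0]-605,W[...,1]-67)<25)&(W[...,2]-b>58)&(W[...,2]<90)
    if m.sum(): print(n,m.sum(),"A stem z98",np.percentile(W[m][:,2],[50,98]).round(1),W[m].mean(0).round(1))
plan(get_obs(),[(478,-292.7,110,8,44)],0)
E
```

```text
scene piston 149 stem 33 [ 521.9 -277.    62.2] box [ 522.9 -275.7   31.2   33.4   45.8]
top piston 95 stem 21 [ 519.6 -280.1   64.2] box [ 519.1 -279.1   32.6   30.    31. ]
scene 27 A stem z98 [77.6 83.4] [607.8  70.3  75. ]
top 4 A stem z98 [68.3 83.9] [600.9  61.2  70.7]
9 rows to (478, -292.7, 110, 8, 44)
0,-3.75,-2.01,0.72,0.07,0.01,0.01,
0,-3.75,-2.01,0.72,0.07,0.01,0.01,
0,-3.75,-2.01,0.72,0.07,0.01,0.01,
0,-3.75,-2,0.72,0.07,0.01,0.01,
0,-3.75,-2,0.73,0.07,0.01,0.01,
0,-3.75,-2,0.73,0.07,0.01,0.01,
0,-3.75,-2,0.73,0.07,0.01,0.01,
0,-3.75,-2,0.73,0.07,0.01,0.01,
0,-3.75,-1.99,0.73,0.07,0.01,0.01,
```

Piston A is home: its stem top is about 82 mm high, as expected for 80. Piston B has been knocked to about (521,-279) and is still upright, so I'm re-aiming.

Run:
```python
from plane import *; from rig import *
S=[]
for n,b in(("scene",1.6),("top",1.0)):
    c=load(n+"_l.npz");W=world(c);m=(np.hypot(W[...,0]-520.5,W[...,1]+279)<16)&(W[...,2]-b>60)
    v,u=np.nonzero(m);S.append(ray(c,np.c_[u,v],66).mean(0)[:2]);print(n,len(u),S[-1].round(1))
s=np.mean(S,0)
plan(get_obs(),[(s[0],s[1],110,8,44)],0)
```

```text
scene 22 [ 521.  -277.5]
top 17 [ 520.1 -280.9]
9 rows to (np.float64(520.5100800711363), np.float64(-279.2407738016503), 110, 8, 44)
0,-3.67,-1.52,0.72,0.07,0.01,0.01,
0,-3.67,-1.52,0.73,0.07,0.01,0.01,
0,-3.67,-1.52,0.73,0.07,0.01,0.01,
0,-3.67,-1.51,0.73,0.07,0.01,0.01,
0,-3.67,-1.51,0.73,0.07,0.01,0.01,
0,-3.67,-1.51,0.73,0.07,0.01,0.01,
0,-3.67,-1.51,0.73,0.07,0.01,0.01,
0,-3.67,-1.51,0.73,0.07,0.01,0.01,
0,-3.67,-1.51,0.73,0.07,0.01,0.01,
```

Call:
servo_tool:
  commands: [0,-3.67,-1.52,0.73,0,0,0,0,-3.67,-1.52,0.73,0,0,0,0,-3.67,-1.52,0.73,0,0,0,0,-3.67,-1.51,0.73,0,0,0,0,-3.67,-1.51,0.73,0,0,0,0,-3.67,-1.51,0.73,0,0,0,0,-3.67,-1.51,0.73,0,0,0,0,-3.67,-1.51,0.73,0,0,0,0,-3.67,-1.51,0.73,0,0,0,0,0,0,0,0,0,0,0,0,0,0,0,0,0]

```text
time_s: 28.65
tool_pos: [515.0, -279.6, 103.0]
eef_rot: [-2.059, -2.369, -0.0]
contact_force: [-0.4, 1.0, -0.6]
opening: 85.5
```

Run:
```python
from h import *; from rig import *
o=get_obs();print(o["tool_pos"])
plan(o,[(520.5,-279.2,36,8)],0)
```

```text
[ 514.99943007 -279.59083956  102.96469348]
2 rows to (520.5, -279.2, 36, 8)
0,-0.03,0.28,3.35,-0.04,-0.06,0.01,
0,-0.02,0.28,3.35,-0.04,-0.06,0.01,
```

Call:
servo_tool:
  commands: [0,-0.05,0.5,1,0,0,0,0,0,0,2,0,0,0,0,0,0,2,0,0,0,0,0,0,1.7,0,0,0,0,0,0,0,0,0,0,1,0,0,0,0,0,0,1,0,0,0,0,0,0,1,0,0,0,0,0,0,1,0,0,0,0,0,0,1,0,0,0,0,0,0,1,0,0,0,0,0,0,1,0,0,0,0,0,0]

```text
time_s: 29.85
tool_pos: [521.3, -279.5, 37.6]
eef_rot: [2.058, 2.373, 0.0]
contact_force: [-0.3, 0.7, 2.8]
opening: 12.2
```

Call:
servo_tool:
  commands: [1,0,0,-3,0,0,0,1,0,0,-4,0,0,0,1,0,0,-4,0,0,0,1,0,0,0,0,0,0,1,0,0,0,0,0,0]

```text
time_s: 30.35
tool_pos: [521.8, -279.8, 148.3]
eef_rot: [2.057, 2.371, 0.0]
contact_force: [-0.0, -0.7, -1.2]
opening: 12.5
```

Run:
```python
from h import *; from rig import *
o=get_obs();print(o["tool_pos"],o["opening"])
plan(o,[(479.6,49.4,140,8,33)],1)
```

```text
[ 521.77076055 -279.83179171  148.32252057] 12.47570056751281
11 rows to (479.6, 49.4, 140, 8, 33)
1,3.02,0.04,0.07,0.01,0.01,0.01,
1,3.02,0.04,0.07,0.01,0.01,0.01,
1,3.02,0.04,0.07,0.01,0.01,0.01,
1,3.02,0.04,0.07,0.01,0.01,0.01,
1,3.02,0.04,0.07,0.01,0.01,0.01,
1,3.02,0.04,0.07,0.01,0.01,0.01,
1,3.02,0.04,0.07,0.01,0.01,0.01,
1,3.02,0.04,0.07,0.01,0.01,0.01,
1,3.02,0.04,0.07,0.01,0.01,0.01,
1,3.02,0.04,0.07,0.01,0.01,0.01,
1,3.02,0.04,0.08,0.01,0.01,0.01,
```

Call:
servo_tool:
  commands: [1,3.02,0.04,0.1,0,0,0,1,3.02,0.04,0.1,0,0,0,1,3.02,0.04,0.1,0,0,0,1,3.02,0.04,0.1,0,0,0,1,3.02,0.04,0.1,0,0,0,1,3.02,0.04,0.1,0,0,0,1,3.02,0.04,0.1,0,0,0,1,3.02,0.04,0.1,0,0,0,1,3.02,0.04,0.1,0,0,0,1,3.02,0.04,0.1,0,0,0,1,2.9,0.04,0.1,0,0,0,1,0,0,0,0,0,0]

```text
time_s: 31.55
tool_pos: [475.5, 51.6, 133.6]
eef_rot: [-2.05, -2.373, 0.004]
contact_force: [0.0, 0.0, -1.1]
opening: 12.1
```

Call:
servo_tool:
  commands: [1,0,0,2,0,0,0,1,0,0,2,0,0,0,1,0,0,0,0,0,0,1,0,0,0,0,0,0]

```text
time_s: 31.95
tool_pos: [477.3, 48.5, 95.0]
eef_rot: [-2.057, -2.371, 0.004]
contact_force: [-0.0, 0.5, -0.5]
opening: 12.1
```

Run:
```python
from h import *; from rig import *
o=get_obs();print(o["tool_pos"],o["opening"])
plan(o,[(479.6,48.7,83.5,8)],1)
```

```text
[477.25178966  48.54854582  95.02671899] 12.070536809338908
1 rows to (479.6, 48.7, 83.5, 8)
1,-0.02,0.24,1.15,-0.2,-0.02,0.1,
```

Call:
servo_tool:
  commands: [1,-0.02,0.24,0.5,0,0,0,1,0,0,0.65,0,0,0,1,0,0,0,0,0,0,1,0,0,0,0,0,0]

```text
time_s: 32.35
tool_pos: [481.0, 49.1, 84.7]
eef_rot: [-2.058, -2.373, 0.0]
contact_force: [-0.6, -0.0, -1.1]
opening: 12.4
```

Call:
servo_tool:
  commands: [1,0,0,0.2,0,0,0,1,0,0,0.2,0,0,0,1,0,0,0.2,0,0,0,1,0,0,0,0,0,0,1,0,0,0,0,0,0]

```text
time_s: 32.85
tool_pos: [480.4, 49.2, 78.5]
eef_rot: [-2.058, -2.373, 0.001]
contact_force: [-1.2, 0.4, 0.2]
opening: 12.3
```

Call:
servo_tool:
  commands: [1,0,-0.06,0,0,0,0,1,0,0,0.2,0,0,0,1,0,0,0.2,0,0,0,1,0,0,0,0,0,0,1,0,0,0,0,0,0]

```text
time_s: 33.35
tool_pos: [480.1, 49.1, 74.4]
eef_rot: [-2.058, -2.373, 0.001]
contact_force: [-0.4, 0.3, -1.5]
opening: 11.7
```

Clear, foot at about 37 mm. The bottom is at TCP ≈ 51.6.

Call:
servo_tool:
  commands: [1,0,0,0.3,0,0,0,1,0,0,0.3,0,0,0,1,0,0,0.3,0,0,0,1,0,0,0.3,0,0,0,1,0,0,0.3,0,0,0,1,0,0,0.3,0,0,0,1,0,0,0,0,0,0]

```text
time_s: 34.05
tool_pos: [480.1, 49.0, 56.1]
eef_rot: [-2.058, -2.373, 0.001]
contact_force: [-2.2, 0.8, -2.4]
opening: 12.3
```

Call:
servo_tool:
  commands: [1,0,0,0.2,0,0,0,1,0,0,0.2,0,0,0,1,0,0,0.1,0,0,0,1,0,0,0,0,0,0,1,0,0,0,0,0,0]

```text
time_s: 34.55
tool_pos: [480.2, 49.1, 51.6]
eef_rot: [-2.058, -2.373, 0.0]
contact_force: [-2.5, 1.4, 0.8]
opening: 11.8
```

Call:
servo_tool:
  commands: [1,0,0,0.1,0,0,0,0,0,0,0,0,0,0,0,0,0,0,0,0,0,0,0,0,0,0,0,0,0,0,0,0,0,0,0,0,0,0,0,0,0,0,0,0,0,-4,0,0,0,0,0,0,-5,0,0,0,0,0,0,-5,0,0,0,0,0,0,-5,0,0,0,1,-2,-1,-2,0,0,0]

```text
time_s: 35.65
tool_pos: [476.8, 28.6, 266.6]
eef_rot: [2.05, 2.37, 0.01]
contact_force: [0.6, -0.1, -1.1]
opening: 73.6
```

Run:
```python
from plane import *; from rig import *
print(get_obs()["tool_pos"])
for n,b in(("scene",1.6),("top",1.0)):
    c=capture(n);np.savez(n+"_l.npz",**c);W=world(c)
    for k,(x,y) in dict(A=(604,67),B=(480,49.3)).items():
        m=(np.hypot(W[...,0]-x,W[...,1]-y)<14)&(W[...,2]-b>60)&(W[...,2]<95)
        v,u=np.nonzero(m)
        if m.sum()>3: print(n,k,m.sum(),"z top",np.percentile(W[m][:,2]-b,[50,95]).round(1),"xy",ray(c,np.c_[u,v],80).mean(0)[:2].round(1))
a=load("scene_l.npz")["pixels"];b=load("top_l.npz")["pixels"]
cv2.imwrite("pics/both.png",np.hstack([cv2.resize(a[150:290,300:440],(400,400),interpolation=2),cv2.resize(b[120:260,160:340],(400,311),interpolation=2)[:400] if 0 else cv2.resize(b[110:270,170:330],(400,400),interpolation=2)])[:,:,::-1])
```

```text
[476.84064004  28.55576067 266.56887995]
scene A 40 z top [78.1 81.2] xy [608.5  68.8]
scene B 38 z top [77.2 81.2] xy [485.3  52.1]
```

View pics/both.png

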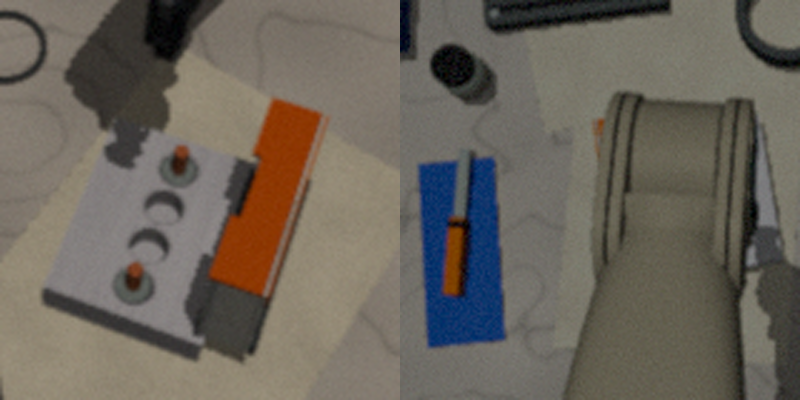

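Both pistons are home with stem tops at about 80 mm. The pry tool is on the mat and the cover is upright. Now I go behind the cover with closed fingers.

Run:
```python
from h import *; from rig import *
print(blk(175,0,0))
plan(get_obs(),[(*blk(175,0,268),8),(*blk(175,0,130),8,46)],1)
```

```text
(np.float64(518.6447073319886), np.float64(231.7969120297748), 0)
5 rows to (np.float64(518.6447073319886), np.float64(231.7969120297748), 268, 8)
1,3.94,1.42,-0.05,0.1,0.03,0.01,
1,3.94,1.42,-0.05,0.1,0.03,0.01,
1,3.95,1.42,-0.05,0.1,0.03,0.01,
1,3.95,1.42,-0.05,0.1,0.03,0.01,
1,3.95,1.42,-0.06,0.1,0.03,0.01,
3 rows to (np.float64(518.6447073319886), np.float64(231.7969120297748), 130, 8, 46)
1,-0,0,4.6,-0,-0,-0,
1,-0,0,4.6,-0,-0,-0,
1,-0,0,4.6,-0,-0,-0,
```

Call:
servo_tool:
  commands: [1,3.94,1.4,0,0,0,0,1,3.94,1.4,0,0,0,0,1,3.95,1.4,0,0,0,0,1,3.95,1.4,0,0,0,0,1,3.95,1.4,0,0,0,0,1,0,0,0,0,0,0,1,0,0,4,0,0,0,1,0,0,4,0,0,0,1,0,0,4,0,0,0,1,0,0,1.5,0,0,0,1,0,0,0,0,0,0,1,0,0,0,0,0,0]

```text
time_s: 36.95
tool_pos: [514.1, 232.5, 125.1]
eef_rot: [-2.058, -2.372, 0.002]
contact_force: [-0.3, -0.9, 0.9]
opening: 0.4
```

Call:
servo_tool:
  commands: [1,-2,0,0,0,0,0,1,-1.5,0,0,0,0,0,1,-0.8,0,0,0,0,0,1,-0.8,0,0,0,0,0,1,-0.8,0,0,0,0,0,1,-0.8,0,0,0,0,0,1,-0.8,0,0,0,0,0,1,0,0,0,0,0,0]

```text
time_s: 37.75
tool_pos: [526.3, 158.2, 126.4]
eef_rot: [2.058, 2.371, 0.002]
contact_force: [0.4, 1.3, 1.7]
opening: 0.3
```

```bash
python3 cov.py
```

```text
[526.3 158.2 126.4] 0.3409578368152952 [0.4 1.3 1.7] [ 0.25 -0.12  0.02] hx 36.0 by 2.6
scene 688 orange med hx,y,z [-13.6 -50.  130.4] [[-36.0, -84.0, 122.0], [12.0, -7.0, 137.0]] ang if top edge 1.11 r 131.0
top 189 orange med hx,y,z [-15.7 -33.3 129.4] [[-66.0, -80.0, 35.0], [3.0, 67.0, 137.0]] ang if top edge 1.09 r 130.0
```

Call:
servo_tool:
  commands: [1,-0.8,0,0,0,0,0,1,-0.8,0,0,0,0,0,1,-0.8,0,0,0,0,0,1,-0.8,0,0,0,0,0,1,-0.8,0,0,0,0,0,1,-0.8,0,0,0,0,0,1,-0.8,0,0,0,0,0,1,-0.8,0,0,0,0,0,1,-0.8,0,0,0,0,0,1,0,0,0,0,0,0]

```text
time_s: 38.85
tool_pos: [535.5, 86.2, 125.5]
eef_rot: [2.06, 2.371, -0.002]
contact_force: [0.1, 0.3, -0.2]
opening: 0.4
```

```bash
python3 cov.py
```

```text
[535.5  86.2 125.5] 0.36445240482125546 [ 0.1  0.3 -0.2] [0.03 0.05 0.01] hx -36.6 by 3.5
scene 285 orange med hx,y,z [-83.4 -44.9 102.2] [[-104.0, -83.0, 78.0], [-75.0, -3.0, 106.0]] ang if top edge 0.53 r 132.0
top 202 orange med hx,y,z [-97.1 -43.2  93.7] [[-109.0, -80.0, 71.0], [-78.0, 3.0, 105.0]] ang if top edge 0.41 r 135.0
```

Call:
servo_tool:
  commands: [1,-0.7,0,0.2,0,0,0,1,-0.7,0,0.2,0,0,0,1,-0.7,0,0.2,0,0,0,1,-0.7,0,0.3,0,0,0,1,-0.7,0,0.3,0,0,0,1,-0.7,0,0.4,0,0,0,1,-0.7,0,0.4,0,0,0,1,-0.7,0,0.4,0,0,0,1,-0.7,0,0.4,0,0,0,1,0,0,0.2,0,0,0,1,0,0,0,0,0,0]

```text
time_s: 40.05
tool_pos: [544.2, 24.9, 95.3]
eef_rot: [-2.059, -2.372, 0.001]
contact_force: [0.2, -0.3, -0.0]
opening: 0.1
```

Call:
servo_tool:
  commands: [1,0,0,0.2,0,0,0,1,0,0,0.2,0,0,0,1,0,0,0,0,0,0]

```text
time_s: 40.35
tool_pos: [544.7, 25.2, 92.0]
eef_rot: [2.058, 2.373, 0.0]
contact_force: [-0.5, -1.6, 1.9]
opening: 0.1
```

```bash
python3 cov.py
```

```text
[544.7  25.2  92. ] 0.058800842963521366 [-0.5 -1.6  1.9] [-0.2   0.04  0.02] hx -98.2 by 2.9
scene 145 orange med hx,y,z [-120.9  -57.4   49. ] [[-127.0, -86.0, 46.0], [-113.0, -21.0, 52.0]] ang if top edge 0.03 r 130.0
top 28 orange med hx,y,z [-122.3   60.6   48.3] [[-129.0, 19.0, 45.0], [-117.0, 84.0, 51.0]] ang if top edge 0.02 r 132.0
```

Press once more to make sure, then back off and look.

Call:
servo_tool:
  commands: [1,0,0,0.2,0,0,0,1,0,0,0.2,0,0,0,1,0,0,0,0,0,0,1,0,0,0,0,0,0]

```text
time_s: 40.85
tool_pos: [544.9, 25.2, 91.7]
eef_rot: [2.057, 2.373, 0.001]
contact_force: [-9.4, -0.6, 24.4]
opening: -0.2
```

Call:
servo_tool:
  commands: [1,0,0,-2,0,0,0,1,0,0,-5,0,0,0,1,-3,0,-5,0,0,0,1,-5,0,-3,0,0,0,1,-5,0,0,0,0,0,1,-5,0,0,0,0,0,1,-5,0,0,0,0,0,1,-5,0,0,0,0,0,1,0,0,0,0,0,0,1,0,0,0,0,0,0]

```text
time_s: 41.85
tool_pos: [582.1, -241.4, 225.4]
eef_rot: [-2.06, -2.37, -0.001]
contact_force: [-0.0, 1.1, 0.1]
opening: -0.0
```

```bash
python3 cov.py; python3 meas.py | grep -E "pry|piston"
python3 - <<'E'
from plane import *
b0=load("top0.npz")["pixels"]
for n,b in(("scene",1.6),("top",1.)):
    c=load(n+"_l.npz");W=world(c);L=np.stack([(W[...,:2]-BL)@bx-65,(W[...,:2]-BL)@by,W[...,2]-44-b],-1)
    m=(L[...,0]>-120)&(L[...,0]<-10)&(abs(L[...,1])<75)&(L[...,2]>40)&(L[...,2]<75);q=L[m];print("top plate slope(rad)",-np.polyfit(q[:,0],q[:,2],1)[0].round(3),np.median(q[:,2]).round(1),len(q))
    a=c["pixels"]
    if n=="scene": cv2.imwrite("pics/final.png",cv2.resize(a,(800,500),interpolation=2)[:,:,::-1])
E
```

```text
[ 582.1 -241.4  225.4] -0.021564947808944926 [-0.   1.1  0.1] [-0.02 -0.01 -0.01] hx -367.5 by 3.0
scene 359 orange med hx,y,z [-120.4   -4.3   49.1] [[-127.0, -80.0, 46.0], [-113.0, 77.0, 52.0]] ang if top edge 0.03 r 130.0
top 69 orange med hx,y,z [-127.5   -7.2   48.3] [[-130.0, -76.0, 42.0], [-116.0, 88.0, 52.0]] ang if top edge 0.0 r 136.0
scene pry [477.7 389.7  18.8  99.8  86.1] [474.7 389.6  29.7]
top pry [474.8 386.5  17.3  95.3  87.7] [473.  392.1  28.5]
top plate slope(rad) -0.012 47.3 2319
top plate slope(rad) -0.014 47.3 1793
```

View pics/final.png

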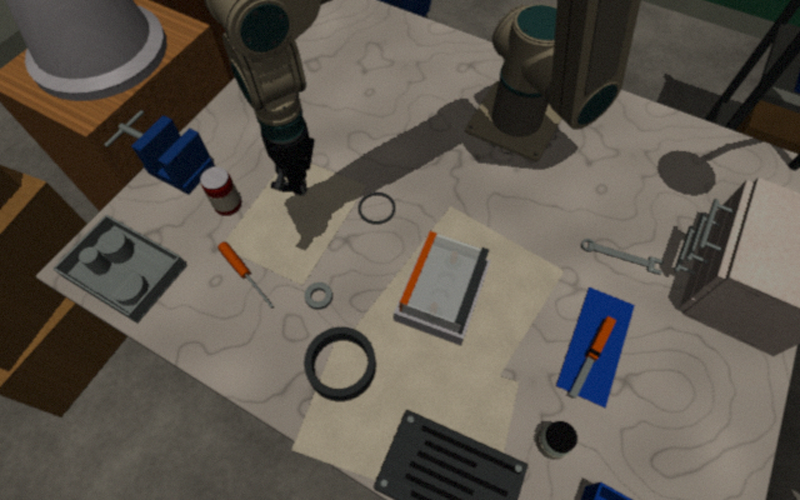

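```bash
python3 -c "
from rig import *
print(sign_off())"
```

```text
the job is handed in; nothing more can be done
None
```

I levered the cover open with the pry tool, put both pistons in bores, shut the cover, and handed the job in at about 42 s of the 210 s allowed. No verdict was reported.

- **Cover opening:** the blade in the slot lifted the cover past 0.33 rad, and pushing on with it brought the cover upright to about 1.5 rad.
- **Pry tool:** it lies flat on the blue mat with its handle at about (476, 388), mat centre (483, 387).
- **Pistons:** only two were on the bench. They went into the two end bores, with stem tops measured at about 80 mm, which matches fully home. One had been knocked about 45 mm aside before I picked it up, so I measured it again. I did not measure the pistons again after shutting the cover.
- **Cover closing:** I pressed it shut with a peak of about 24 N. Afterwards its top was level (about 0.01 rad) and 47 mm above the block.
- **Other items:** in the last picture the bystanders looked unmoved. I judged that by eye and did not measure them again. The gripper was clear of everything.

The two cameras disagreed by about 3 mm throughout. I used their mean, and felt for contact at the slot and at the bores.

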